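Read specimen mounts on a shuttle that binds off-centre

ROBOT

A 7-joint arm with a two-finger parallel gripper is mounted at the origin on a cart in front of the work surface, level with it; the furniture and walls round the work are solid. World frame = base frame: x ahead of the robot, y to its left, z up, the work surface at z = 0. Lengths are in m, angles in rad, forces in N, time in s.
With the tool pointing down it reaches from about 0.425 to 1.025 m from the base axis. Payload 9.4 kg.
Tool frame: the origin (TCP) lies at the very end of the fingers, on their centre line; the grasp point (between the pads) lies 19 mm behind it (grip_point_offset is the z of the grasp point in the tool frame, in m); z points along the fingers, y is the line along which they close (so a half turn about z gives the same grasp; the last joint's range is limited). The gripper opens to 85 mm and grips with 20 to 120 N. Pads are 22 mm wide; open, the fingers measure 114 mm over their backs; the gripper's body (76 mm by 85 mm) begins 54 mm behind the grasp point. The pads swing forward as they close: fully open they stand 13 mm farther back than shut.
Start: joints at [-0.077, 0.599, -0.003, 1.599, 0.002, 0.943, -0.08], TCP at [0.725, -0, 0.231] pointing down, gripper open.
Joint ranges: [-2.57, 2.57], [-0.35, 1.97], [-1.29, 1.29], [0.11, 2.56], [-1.05, 4.19], [0.11, 1.86], [-2.63, 2.63]. Speed limits (rad/s): [2.22, 2.22, 3.01, 3.01, 3.14, 3.14, 3.14].

INTERFACE

Orientations are given as a unit quaternion [w, x, y, z].
In Python, from plant import * gives the robot as it stands.
- The arm moves only by the tool arm_command, never from a script. Its argument "series" is text: rows parted by semicolons, each of 7 numbers parted by spaces: the shift along the tool's x, y, z scaled (see below), then the turn, a rotation vector about the tool's x, y, z scaled (see below), then the opening, from 0 (shut) to 1 (fully open). In form: dx dy dz wx wy wz fingers; .... A call has 1 to 12 rows; each row is the pose to reach, as a shift and turn from the pose commanded when the call began, along the tool's axes at that moment, turning the shorter way round; what a row does not reach only later rows make up. The controller multiplies each number of a shift by 200 mm and each number of a turn by 180 degrees. A row lasts 1/12 s, in which the tool goes at most 41.7 mm and 7.16 degrees, less where a joint would pass 70% of its speed; a pose out of reach is approached as far as the arm can. A call with a number of a shift or a turn outside -1 to 1 is refused whole. A call with a gripper value outside its range is refused whole. The fingers move at their own pace and stop on an object; "newtons" is the grip in N (left out, the last holds). Time passes only in rows, so rows that repeat a pose let the fingers close. It gives the time, the measured TCP pose, the force, the opening and the grip force at its end, in the units of the state.
- sense(): the state, without advancing time (a new reading comes with each control period).
- capture(name): name is "scene" or "side" or "wrist"; returns a dict with "frame" (384x512x3 uint8, red, green, blue), "fov_y" (degrees; the focal length in pixels is half the picture's height over the tangent of half this angle, whatever the lens; pixels are square), "cx", "cy" (the principal point, pixels), "distortion" ([k1, k2, p1, p2, k3] as OpenCV has them; the pictures are not rectified), "pose" (4x4, takes a point from camera to world coordinates). Camera axes: x right, y up, looking along -z (the intrinsics and any distortion apply to the point x, -y, -z); pixel columns grow to the right and rows downward; lengths in m; the calibration is good to about 2 mm. A picture is of the moment at which its call begins. There is no depth.
- close_job(): hands the job in; it is judged then, once.
Trained networks look in a picture, given as the dict that the camera call returned (one of the last four; its "shot" number tells which), for a name from the list of things; names that differ only in an ending like _2 or _b are one class to them, and where a whole thing is asked for, a point or a joint stands for the part that bears it (a point fixed in the world has none). Each returns a list of dicts, best first, with "p" (0 to 1); they miss things now and then, are a little off and sometimes report something else, mostly with a low value. They report only what shows in the picture. A call takes as long as a camera call.
- recognise(picture, target): "rect" ([left, top, width, height] as shares, 0 to 1, of the picture: columns of its width, rows of its height, round what is visible of it).
- masks_of(picture, target): "mask" (384x512 bool, what is visible of it) and "rect" ([left, top, width, height] as shares, 0 to 1, of the picture: columns of its width, rows of its height, round what is visible of it).
The state is a dict: "time": time; "joints": joint angles; "dq": joint speeds; "effort": joint torques, N m; "eef_pos": TCP position; "tcp_rot": TCP orientation; "ft_force": force on the tool from outside, world axes, zero at the start; "ft_torque": the same for the moment, N m; "finger_gap": finger opening in m; "grip_force": force on a finger pad.
Only numpy, scipy, OpenCV 4.12 (cv2) and the standard library are available. Lean on these libraries where they do the work, as an engineer would, in place of code of your own. Each camera call takes 0.05 s, during which the arm holds its last target. There are 200 camera calls.

TASK

Stand every specimen mount that is there in a bay of the grey shuttle carriage, face up, then slide the carriage all the way along its rail to the reading-head end (it binds unless it is pushed straight along its centre line). With it there, twist the spring-return knob clockwise to its stop and let it spring back, then slide the carriage, still loaded, all the way back to the loading end. Finally move the mounts into the yellow tray, standing face up side by side on its floor.

Things in the scene. Friction and masses are not known exactly. Their poses are not given: they have to be found in the camera images.
- mount1: Specimen mount (three or all four of the four are present): a solid upright disc 32 mm in diameter, 24 mm tall, 0.05 kg, black resin with a small rectangular steel insert in its upper face. Origin: centre of the underside; z up through the face with the insert. Starts on the worktop right of the shuttle.
- mount2: Specimen mount (three or all four of the four are present): a solid upright disc 32 mm in diameter, 24 mm tall, 0.05 kg, green resin with a small rectangular brass insert in its upper face. Origin: centre of the underside; z up through the face with the insert. Starts on the worktop right of the shuttle.
- mount3: Specimen mount (three or all four of the four are present): a solid upright disc 32 mm in diameter, 24 mm tall, 0.05 kg, red resin with a small rectangular aluminium insert in its upper face. Origin: centre of the underside; z up through the face with the insert. Starts on the worktop right of the shuttle.
- mount4: Specimen mount (three or all four of the four are present): a solid upright disc 32 mm in diameter, 24 mm tall, 0.05 kg, blue resin with a small rectangular copper insert in its upper face. Origin: centre of the underside; z up through the face with the insert. Starts on the worktop right of the shuttle.
- station: Fixed base plate 116 (x) x 372 (y) x 12 mm with a centre rail along y (40 mm wide over its teeth, top z = 20 mm). Origin: centre of the underside; +y runs from the loading end to the reading end. White reading head: fixed block at x = 58 to 84, y = 20 to 150, up to z = 78 mm. Nothing covers the carriage; past its end faces only plate and rail lie below.
- carriage (a joint): Travel of the grey carriage (slab 96 x 192 mm, z = 21 to 46 mm, centred on the rail) along station +y, m: 0 = loading stop, 0.160 = reading stop. Starts at 0 to 0.03, stays where left. Slides with about 4 N. Pushed over about 2 cm off its centre line, or at a slant, it cocks and catches hard within 2 cm; back off and it squares itself, free again.
- deck (a joint): Cocking of the carriage on its rail about the vertical through its middle, rad: 0 = square to the rail, up to 0.06 either way = cocked. It also has up to 5 mm of sideways play. Weak springs square and centre it again when nothing pushes.
- load_end (a point): Middle of the carriage's flat steel end face toward the loading end (facing station -y), on the centre line, marked by a vertical orange stripe 6 mm wide. The face is 96 mm wide and 25 mm high (z = 21 to 46 mm); this point is at z = 33.5 mm. Push here toward station +y to send the carriage to the reading end.
- read_end (a point): Middle of the other end face (it faces the station's +y), same size, height and orange stripe. Push here, toward station -y, to bring the carriage back.
- bay1 (a point): Centre of the floor of the first (nearest the loading end) of four open square bays in the carriage's top; axes as the carriage. The bay is 40 mm square and 9 mm deep, pitch 44 mm, its shoulders flush with the carriage's top (z = 46 mm, floor z = 37 mm). A mount standing in it has its origin here and projects 15 mm above the shoulders.
- bay2 (a point): Centre of the floor of the second of four open square bays in the carriage's top; axes as the carriage. The bay is 40 mm square and 9 mm deep, pitch 44 mm, its shoulders flush with the carriage's top (z = 46 mm, floor z = 37 mm). A mount standing in it has its origin here and projects 15 mm above the shoulders.
- bay3 (a point): Centre of the floor of the third of four open square bays in the carriage's top; axes as the carriage. The bay is 40 mm square and 9 mm deep, pitch 44 mm, its shoulders flush with the carriage's top (z = 46 mm, floor z = 37 mm). A mount standing in it has its origin here and projects 15 mm above the shoulders.
- bay4 (a point): Centre of the floor of the last (nearest the reading end) of four open square bays in the carriage's top; axes as the carriage. The bay is 40 mm square and 9 mm deep, pitch 44 mm, its shoulders flush with the carriage's top (z = 46 mm, floor z = 37 mm). A mount standing in it has its origin here and projects 15 mm above the shoulders.
- knob (a joint): Angle of the spring-return knob, rad: 0 at rest, grows clockwise seen from above, stop at 1.25. A spring drives it back to 0 when let go (0.15 N m at the stop). It counts as at its stop above 1.1.
- knob_grip (a point): On the knob's axis (vertical), 54 mm above the worktop, in the black grip bar: 46 mm long, 12 mm thick, z = 38 to 64 mm. The x axis of this point lies along the bar and turns with it; pinch the bar across its thickness (along y). It stands on a fixed white box 84 mm square and 30 mm high, with a black disc 42 mm across up to z = 38 mm.
- tray_in (a point): Centre of the inner floor of the yellow tray, 4 mm above the worktop. The tray is loose, 0.35 kg, outside 120 mm (x) by 120 mm (y) by 12 mm high, walls 4 mm; x and y run along its sides.

How it is judged:
By the outcome, as a careful person would: the job done as asked, in the order asked, and still so for the second after the job is handed in, with the robot touching nothing.
Of mount1, mount2, mount3, mount4 only 3 to 4 are there at a start; the rules pass over those that are not, and their reading is None.
At some moment in a run one of mount1, mount2, mount3, mount4, tray may be knocked a few centimetres aside while the robot is not near it.
Once in a run the grip may slacken for a moment while it holds something.
It also fails if it takes over 210 s, if anything falls off the work surface, if the arm or the gripper's body presses on something with over 40 N, if the wrist force passes 120 N, or if a joint passes its speed limit or range.

## Working session

There is one attempt and no reset: what is moved stays moved. The work goes in short steps, Python scripts to look and compute and a tool call to move; the robot and the scene stay as the last step left them, time stands still between calls to the robot, and variables do not carry over. Pictures are saved under pics/ and viewed, at most 14 in all, crops included, and the job is handed in when it is done.

Besides the shell and the picture viewer there is one more tool, called after "Emit:" by a JSON object that holds its "api" and its "payload", one argument or row to a line. arm_command: Moves the arm, as the interface text tells. Its arguments: {"type":"object","properties":{"series":{"type":"string"},"newtons":{"type":"number"}},"required":["series"]}

```bash
mkdir -p pics; ls
cat > h.py <<'E'
from plant import *
import numpy as np, cv2
from scipy.spatial.transform import Rotation as R
def K(c):
    f=192/np.tan(np.radians(c["fov_y"])/2); return np.array([[f,0,c["cx"]],[0,f,c["cy"]],[0,0,1.]])
def ray(c,uv):
    p=cv2.undistortPoints(np.array(uv,float).reshape(-1,1,2),K(c),np.array(c["distortion"],float)).reshape(-1,2)
    T=np.array(c["pose"]); d=np.c_[p[:,0],-p[:,1],-np.ones(len(p))]@T[:3,:3].T
    return T[:3,3],d
def onz(c,uv,z):
    o,d=ray(c,uv); return o+d*((z-o[2])/d[:,2])[:,None]
def proj(c,P):
    T=np.array(c["pose"]); q=(np.array(P,float).reshape(-1,3)-T[:3,3])@T[:3,:3]; q=q*[1,-1,-1]
    return cv2.projectPoints(q,np.zeros(3),np.zeros(3),K(c),np.array(c["distortion"],float))[0].reshape(-1,2)
def save(c,n,s=1):
    im=cv2.cvtColor(c["frame"],cv2.COLOR_RGB2BGR)
    cv2.imwrite("pics/"+n+".png",cv2.resize(im,None,fx=s,fy=s,interpolation=cv2.INTER_CUBIC))
E
python3 - <<'E'
from h import *
s=sense(); print(s)
for n in("scene","side","wrist"):
    c=capture(n); save(c,n+"0",1.5); print(n,c["fov_y"],c["cx"],c["cy"],c["distortion"],np.round(c["pose"],3).tolist())
E
```

```text
pics
{'time': 0.0, 'joints': array([-0.07670058,  0.60013843, -0.00256774,  1.60015634,  0.00179701,
        0.94286661, -0.07981305]), 'dq': array([-0.00066921, -0.00050708,  0.00024804, -0.00011308,  0.0009089 ,
       -0.00089012,  0.00060881]), 'effort': array([-9.47821900e-04, -7.76440001e+01,  1.56451017e+00, -2.58004493e+01,
        1.21808253e-02,  8.94789293e-03,  3.55701900e-05]), 'eef_pos': array([ 7.24521840e-01, -5.61330738e-07,  2.30397525e-01]), 'tcp_rot': array([-5.06959929e-04,  7.07083746e-01,  7.07129382e-01, -5.97007575e-04]), 'ft_force': array([-0.16541341, -0.6033115 ,  0.24319213]), 'ft_torque': array([-0.04476511,  0.00238737,  0.00298008]), 'grip_force': 0.0, 'finger_gap': 0.08522554275788628}
scene 56.09030580570966 250.5926181047337 190.7058997312673 [-0.05072593  0.          0.          0.          0.        ] [[0.769, 0.377, -0.516, 0.004], [-0.639, 0.447, -0.626, -0.592], [-0.006, 0.811, 0.585, 0.676], [0.0, 0.0, 0.0, 1.0]]
side 44.9363705902392 259.8174277843677 189.2408089900955 [-0.1739211  0.         0.         0.         0.       ] [[-0.998, 0.037, -0.058, 0.447], [-0.068, -0.62, 0.782, 1.046], [-0.007, 0.784, 0.621, 0.867], [0.0, 0.0, 0.0, 1.0]]
wrist 61.22107114880249 258.22168501910613 191.7274913183667 [-0.09419143  0.          0.          0.          0.        ] [[1.0, 0.0, -0.0, 0.726], [0.0, 0.963, 0.271, 0.069], [0.0, -0.271, 0.963, 0.374], [0.0, 0.0, 0.0, 1.0]]
```

View pics/scene0.png

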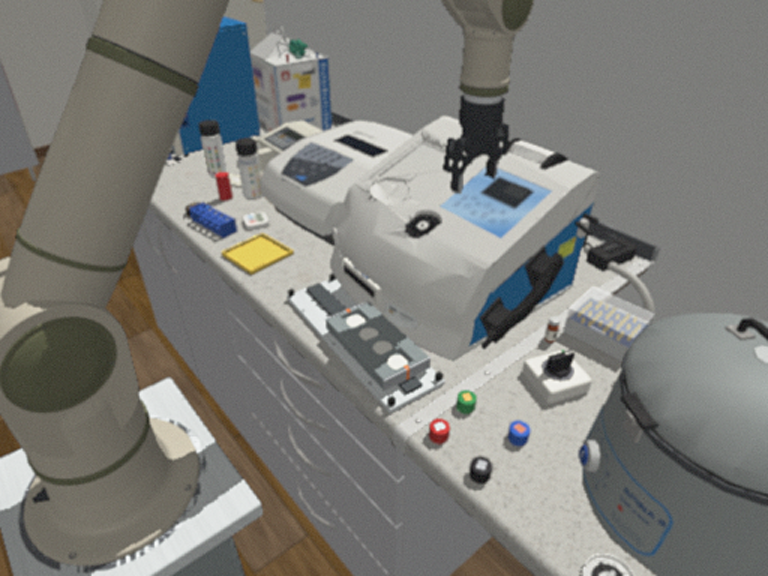

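View pics/side0.png

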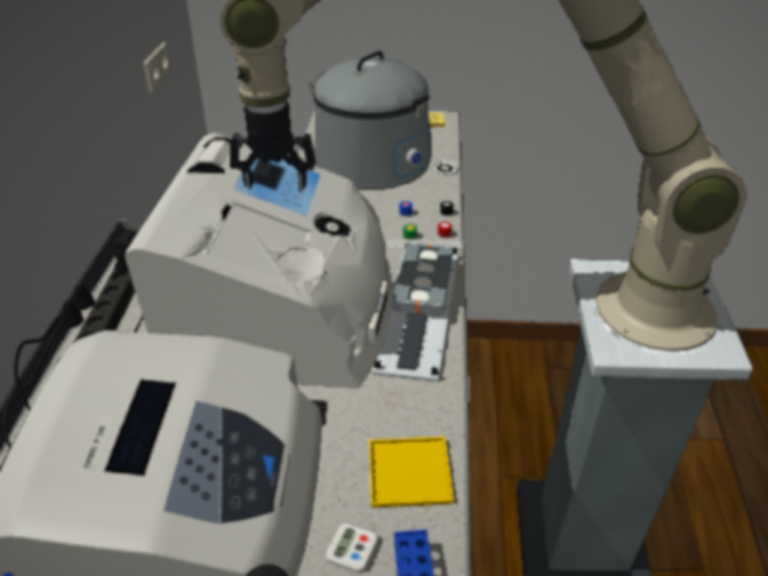

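All four mounts are there: green (466,401), red (439,431), blue (519,433) and black (480,469) in scene×1.5. The carriage sits near the loading end, the tray is at (257,253) and the knob at (557,370).

```bash
cat >> h.py <<'E'
def tri(a,ua,b,ub):
    o1,d1=ray(a,ua); o2,d2=ray(b,ub); out=[]
    for x,y in zip(d1,d2):
        t=np.linalg.lstsq(np.c_[x,-y],o2-o1,rcond=None)[0]; p,q=o1+t[0]*x,o2+t[1]*y
        out.append(np.r_[(p+q)/2,np.linalg.norm(p-q)])
    return np.array(out)
E
python3 - <<'E'
from h import *
a=capture("scene"); b=capture("side")
for n in ["mount1","mount2","mount3","mount4","tray_in","knob","carriage","station"]:
    r=[]
    for c in(a,b):
        m=masks_of(c,n)
        if m:
            ys,xs=np.nonzero(m[0]["mask"]); r.append((xs.mean(),ys.mean()))
            rc=cv2.minAreaRect(np.c_[xs,ys].astype(np.int32)); 
            cn=cv2.boxPoints(rc)
            print(n,len(m),round(m[0]["p"],2),np.round(r[-1],1),len(xs),"onz",np.round(onz(c,[r[-1]],0.012)[0],3))
            if n in("tray_in",):
                h=cv2.approxPolyDP(max(cv2.findContours(m[0]["mask"].astype(np.uint8),0,2)[0],key=len),6,True).reshape(-1,2); print(np.round(onz(c,h,0.012),3).tolist())
        else: print(n,"none")
    if len(r)==2: print("   tri",np.round(tri(a,[r[0]],b,[r[1]]),4))
for c,n in((a,"scene"),(b,"side")):
    im=cv2.cvtColor(c["frame"],cv2.COLOR_RGB2BGR)
    cr=im[160:310,180:420] if n=="scene" else im[110:260,210:330]
    cv2.imwrite(f"pics/{n}1.png",cv2.resize(cr,None,fx=3.3 if n=="scene" else 4,fy=3.3 if n=="scene" else 4,interpolation=cv2.INTER_CUBIC))
E
```

```text
mount1 5 0.71 [292.8 287.1] 185 onz [ 0.421 -0.236  0.012]
mount1 2 0.46 [295.5 153.3] 104 onz [ 0.422 -0.229  0.012]
   tri [[ 0.4223 -0.2343  0.0087  0.0014]]
mount2 5 0.71 [292.8 287.1] 185 onz [ 0.421 -0.236  0.012]
mount2 2 0.46 [295.5 153.3] 104 onz [ 0.422 -0.229  0.012]
   tri [[ 0.4223 -0.2343  0.0087  0.0014]]
mount3 5 0.71 [292.8 287.1] 185 onz [ 0.421 -0.236  0.012]
mount3 2 0.46 [295.5 153.3] 104 onz [ 0.422 -0.229  0.012]
   tri [[ 0.4223 -0.2343  0.0087  0.0014]]
mount4 5 0.71 [292.8 287.1] 185 onz [ 0.421 -0.236  0.012]
mount4 2 0.46 [295.5 153.3] 104 onz [ 0.422 -0.229  0.012]
   tri [[ 0.4223 -0.2343  0.0087  0.0014]]
tray_in 1 0.85 [171.1 168.3] 749 onz [0.464 0.399 0.012]
[[0.533, 0.36, 0.012], [0.515, 0.475, 0.012], [0.4, 0.447, 0.012], [0.424, 0.329, 0.012]]
tray_in 1 0.77 [272.8 314.5] 2482 onz [0.467 0.417 0.012]
[[0.416, 0.346, 0.012], [0.534, 0.36, 0.012], [0.517, 0.48, 0.012], [0.403, 0.47, 0.012]]
   tri [[0.468  0.4106 0.004  0.0026]]
knob 1 0.75 [372.9 242.6] 234 onz [ 0.686 -0.269  0.012]
knob none
carriage 2 0.58 [251.3 229.6] 2207 onz [ 0.474 -0.023  0.012]
carriage 2 0.67 [281.3 186.2] 1545 onz [ 0.463 -0.05   0.012]
   tri [[ 0.4638 -0.0342  0.0251  0.0024]]
station 1 0.68 [244.2 225.8] 4443 onz [0.469 0.002 0.012]
station none
```

View pics/scene1.png

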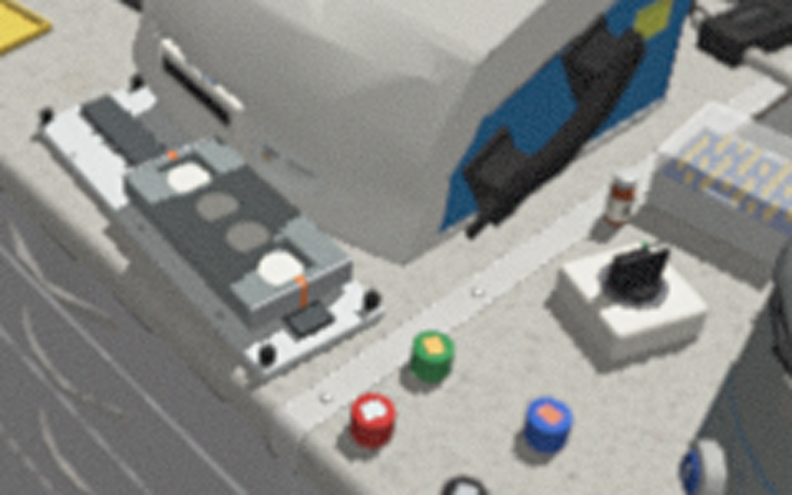

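View pics/side1.png

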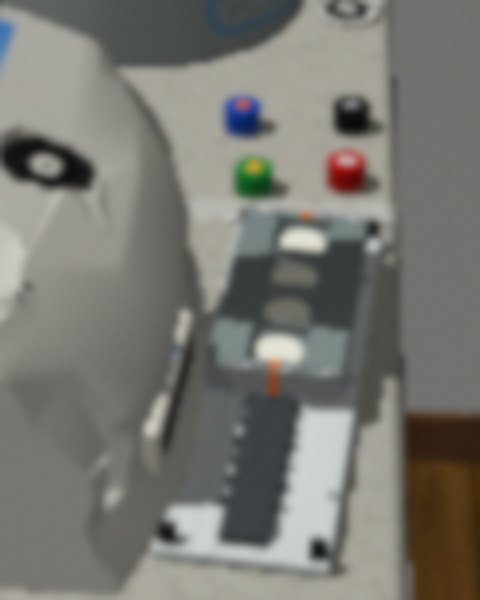

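The crops show the bays' round floor marks, orange stripes at both ends, and the plate lying roughly along world y. I'll move the wrist camera over the mounts and knob next.

Emit:
{"api": "arm_command", "payload": {
  "series": "-0.3 -1 -0.1 0 0 0 1;-0.3 -1 -0.1 0 0 0 1;-0.3 -1 -0.1 0 0 0 1;-0.3 -1 -0.1 0 0 0 1;-0.3 -1 -0.1 0 0 0 1;-0.9 -1 -0.1 0 0 0 1;-0.9 -1 -0.1 0 0 0 1;-0.9 -1 -0.1 0 0 0 1;-0.9 -1 -0.1 0 0 0 1;-0.9 -1 -0.1 0 0 0 1;-0.9 -1 -0.1 0 0 0 1"
}}

```text
time: 1.97
eef_pos: [0.525, -0.1796, 0.2513]
tcp_rot: [-0.0, 0.707, 0.707, 0.0]
ft_force: [-1.1, 0.0, 1.0]
finger_gap: 0.0852
grip_force: 0.0
```

Run:
```python
from h import *
c=capture("wrist"); save(c,"w1",1.5); import pickle; pickle.dump(c,open("w1.pkl","wb")); print(sense()["eef_pos"])
```

```text
[ 0.52516602 -0.17886714  0.25124586]
```

View pics/w1.png

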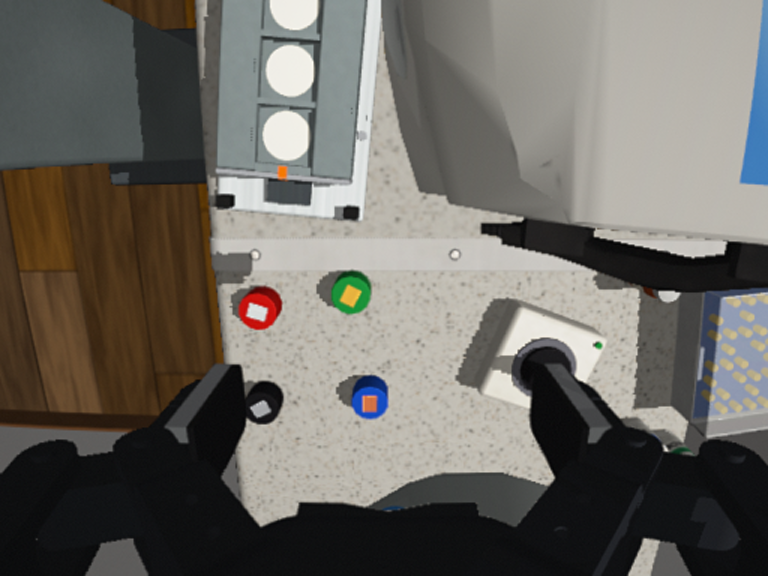

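Emit:
{"api": "arm_command", "payload": {
  "series": "0.9 -0.2 0 0 0 0 1;0.9 -0.2 0 0 0 0 1;0.9 -0.2 0 0 0 0 1;0.9 -0.2 0 0 0 0 1;0.9 -0.2 0 0 0 0 1;0.9 -0.2 0 0 0 0 1;0.9 -0.2 0 0 0 0 1;0.9 -0.2 0 0 0 0 1"
}}

```text
time: 2.68
eef_pos: [0.4851, 0.0002, 0.2514]
tcp_rot: [0.0, 0.707, 0.708, -0.0]
ft_force: [-0.2, -0.4, -0.4]
finger_gap: 0.0856
grip_force: 0.0
```

Run:
```python
from h import *
c=capture("wrist"); save(c,"w2",1.5); import pickle; pickle.dump(c,open("w2.pkl","wb")); print(sense()["eef_pos"])
```

```text
[ 4.85147110e-01 -4.48632665e-04  2.51286902e-01]
```

View pics/w2.png

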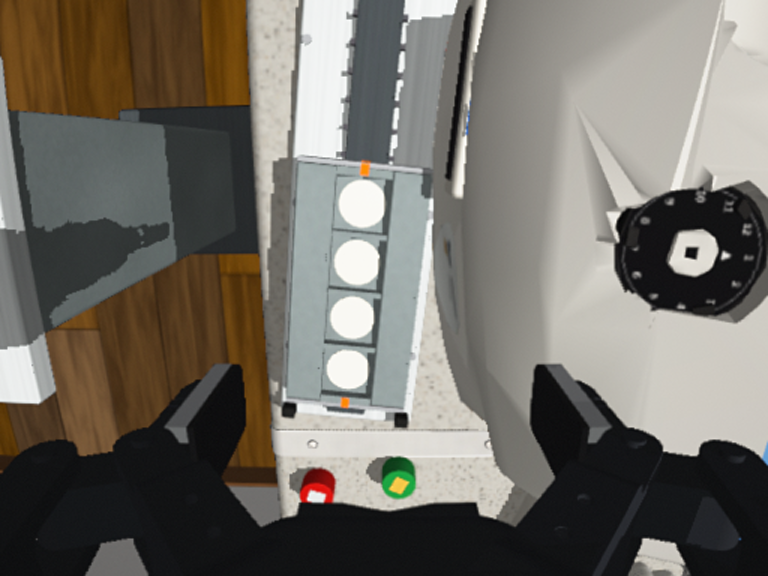

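w1 (×1.5) shows red (260,308), green (351,293), blue (369,398), black (264,402) and the knob (545,365). w2 shows the four white bay floor marks at (361,204), (356,262), (351,318) and (347,370), and the orange stripes at (365,168) and (345,402).

```bash
cat >> h.py <<'E'
import pickle
from scipy.optimize import least_squares
def blob(c,uv,pred,r=30):
    f=c["frame"].astype(int); m=pred(f[...,0],f[...,1],f[...,2]).astype(np.uint8)
    n,l,s,ce=cv2.connectedComponentsWithStats(m); best=None
    for i in range(1,n):
        d=np.hypot(*(ce[i]-uv))
        if d<r and s[i,4]>40 and (best is None or s[i,4]>s[best,4]): best=i
    return (ce[best],s[best,4],s[best,:4]) if best else None
def cylcent(c,xy,z0=0,h=.024,r=.016):
    t=np.linspace(0,2*np.pi,40); P=np.concatenate([np.c_[xy[0]+r*np.cos(t),xy[1]+r*np.sin(t),0*t+z] for z in(z0,z0+h)])
    H=cv2.convexHull(proj(c,P).astype(np.float32)); M=cv2.moments(H); return np.array([M["m10"],M["m01"]])/M["m00"],M["m00"]
def mountxy(c,uv,z0=0):
    g=onz(c,[uv],z0+.018)[0][:2]
    return least_squares(lambda x:cylcent(c,x,z0)[0]-uv,g,x_scale=.01,diff_step=1e-4).x
COL={"red":lambda r,g,b:(r>g*1.7)&(r>b*1.7)&(r>50),"green":lambda r,g,b:(g>r*1.4)&(g>b*1.3)&(g>40),
"blue":lambda r,g,b:(b>r*1.5)&(b>g*1.3)&(b>50),"black":lambda r,g,b:(np.maximum(np.maximum(r,g),b)<62),
"white":lambda r,g,b:(np.minimum(np.minimum(r,g),b)>215)}
def findmount(c,col,uv,z0=0,r=25):
    b=blob(c,uv,COL[col],r)
    if not b: return None
    # fill the insert: use convex hull of blob
    f=c["frame"].astype(int); m=COL[col](f[...,0],f[...,1],f[...,2]).astype(np.uint8); l=cv2.connectedComponents(m)[1]
    x,y,w,h=b[2]; sub=l[y:y+h,x:x+w]; k=np.bincount(sub[sub>0]).argmax()
    ys,xs=np.nonzero(l==k); H=cv2.convexHull(np.c_[xs,ys].astype(np.int32)); M=cv2.moments(H); ce=np.array([M["m10"],M["m01"]])/M["m00"]
    xy=mountxy(c,ce,z0); return ce,M["m00"],cylcent(c,xy,z0)[1],xy
E
python3 - <<'E'
from h import *
a=pickle.load(open("w1.pkl","rb")); b=pickle.load(open("w2.pkl","rb"))
for n,uv in dict(red=(173,205),green=(234,195),blue=(246,265),black=(176,268)).items():
    r=findmount(a,n,np.array(uv)); print(n,r and [np.round(x,4) for x in r])
A=[blob(a,np.array(u)/1.5,COL["white"])[0] for u in((286,135),(289,70))]
B=[blob(b,np.array(u)/1.5,COL["white"])[0] for u in((347,370),(351,318),(356,262),(361,204))]
print("tri bays1,2",np.round(tri(a,A,b,B[:2]),4))
P=onz(b,B,.037);print(np.round(P,4)); print(np.round(onz(a,A,.037),4))
d=P[3]-P[0]; print("len",np.linalg.norm(d),"yaw",np.degrees(np.arctan2(-d[0],d[1])),"mean",P.mean(0))
for c,u in((a,(260,308)),(a,(351,293))):pass
print("insert tri red/green",np.round(tri(a,np.array([(257,312),(350,296)])/1.5,b,np.array([(317,496),(399,485)])/1.5),4))
st=onz(b,np.array([(345,402),(365,168)])/1.5,.046);print("stripes",np.round(st,4))
# plate corners
print("plate ends near", np.round(onz(a,np.array([(218,210),(362,218)])/1.5,.012),4))
print("box top corners",np.round(onz(a,np.array([(520,303),(606,342)])/1.5,.030),4), "knob",onz(a,np.array([(545,365)])/1.5,.054))
E
```

```text
red [array([173.0171, 205.0027]), np.float64(615.0), np.float64(682.8185), array([ 0.4212, -0.2349])]
green [array([233.7983, 194.7309]), np.float64(576.0), np.float64(657.868), array([ 0.4972, -0.2215])]
blue [array([246.1364, 264.4414]), np.float64(558.5), np.float64(630.3602), array([ 0.5112, -0.3169])]
black None
tri bays1,2 [[ 0.4677 -0.1076  0.0158  0.0293]
 [ 0.4597 -0.0548  0.038   0.    ]]
[[ 0.455  -0.0993  0.037 ]
 [ 0.4597 -0.0552  0.037 ]
 [ 0.4638 -0.0111  0.037 ]
 [ 0.4682  0.0326  0.037 ]]
[[ 0.4849 -0.107   0.037 ]
 [ 0.4595 -0.0547  0.037 ]]
len 0.13259446552306545 yaw -5.738026323200382 mean [ 0.46166387 -0.03324705  0.037     ]
insert tri red/green [[ 0.4222 -0.2352  0.0234  0.0011]
 [ 0.4978 -0.2215  0.0244  0.0007]]
stripes [[ 0.4534 -0.1243  0.046 ]
 [ 0.4715  0.058   0.046 ]]
plate ends near [[ 0.393  -0.1542  0.012 ]
 [ 0.5072 -0.1613  0.012 ]]
box top corners [[ 0.632  -0.2259  0.03  ]
 [ 0.7068 -0.2597  0.03  ]] knob [[ 0.64863777 -0.26850814  0.054     ]]
```

Emit:
{"api": "arm_command", "payload": {
  "series": "-1 -0.275 0.2 0 0 0.032 0.65;-1 -0.275 0.2 0 0 0.032 0.65;-1 -0.275 0.2 0 0 0.032 0.65;-1 -0.275 0.2 0 0 0.032 0.65;-1 -0.275 0.2 0 0 0.032 0.65;-1 -0.275 0.2 0 0 0.032 0.65;-1 -0.275 0.2 0 0 0.032 0.65;-1 -0.275 0.2 0 0 0.032 0.65"
}}

```text
time: 3.4
eef_pos: [0.4299, -0.2006, 0.2112]
tcp_rot: [-0.0, 0.743, 0.67, 0.0]
ft_force: [1.3, 0.5, -0.4]
finger_gap: 0.0554
grip_force: 0.0
```

```bash
cat >> h.py <<'E'
C=np.array([.4617,-.0332]); V=np.array([.1,.995]); U=np.array([.995,-.1])
def Q():
    q=np.array(sense()["tcp_rot"]); return R.from_quat(np.r_[q[1:],q[0]]).as_matrix()
def go(p,z):
    "units along tool axes to bring TCP from here to world p,z"
    s=sense(); return np.round(Q().T@(np.r_[p,z]-s["eef_pos"])/.2,3)
E
python3 - <<'E'
from h import *
print(Q().round(4).tolist())
c=capture("wrist"); pickle.dump(c,open("w3.pkl","wb")); save(c,"w3",1.5)
for n,p in dict(red=(.4212,-.2349),green=(.4972,-.2215),blue=(.5112,-.3169),black=(.424,-.32)).items():
    uv=cylcent(c,p)[0]; r=findmount(c,n,uv); print(n,uv,r and [np.round(x,4) for x in r], r is not None and go(r[3],.1))
s=sense(); print(s["eef_pos"],s["finger_gap"])
E
```

```text
[[0.1027, 0.9947, -0.0002], [0.9947, -0.1027, 0.0002], [0.0002, -0.0002, -1.0]]
red [251.80182792 199.14042096] [array([252.0237, 199.1268]), np.float64(731.0), np.float64(816.3741), array([ 0.4214, -0.2349])] [-0.18  -0.027  0.557]
green [320.26782502 180.40269177] [array([320.4196, 180.2673]), np.float64(749.5), np.float64(849.4648), array([ 0.4974, -0.2214])] [-0.074  0.344  0.557]
blue [335.83999949 257.81045122] None False
black [262.04704597 267.46423056] [array([256.4515, 269.9479]), np.float64(649.0), np.float64(782.3305), array([ 0.4171, -0.3226])] [-0.618 -0.004  0.557]
[ 0.43032128 -0.19965121  0.21134346] 0.0554526141100189
```

View pics/w3.png

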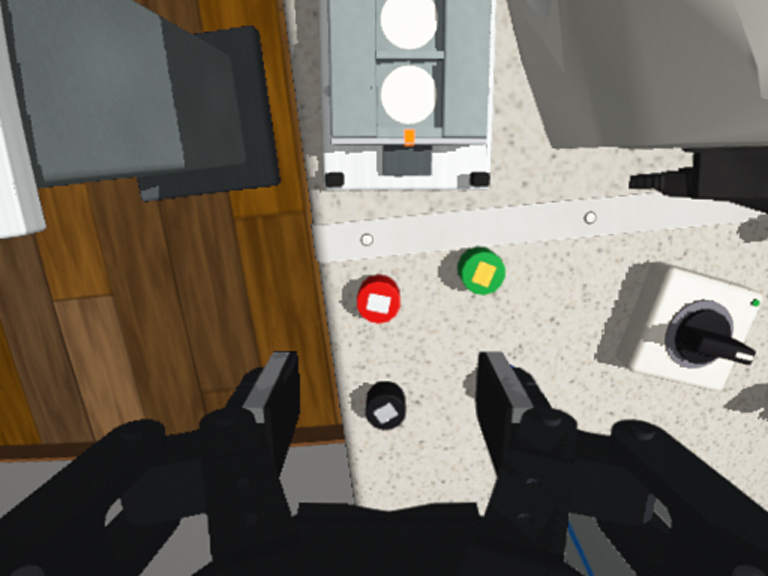

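w3 shows red (379,299), green (482,271), black (386,405) and the knob bar pointing right and slightly down at (715,343). I'll pick red first.

Emit:
{"api": "arm_command", "payload": {
  "series": "-0.18 -0.027 0.4 0 0 0 0.65;-0.18 -0.027 0.55 0 0 0 0.65;-0.18 -0.027 0.7 0 0 0 0.65;-0.18 -0.027 0.85 0 0 0 0.65;-0.18 -0.027 0.95 0 0 0 0.65;-0.18 -0.027 1 0 0 0 0.65;-0.18 -0.027 1 0 0 0 0.65;-0.18 -0.027 1 0 0 0 0.65;-0.18 -0.027 1 0 0 0 0.2;-0.18 -0.027 1 0 0 0 0.2;-0.18 -0.027 1 0 0 0 0.2;-0.18 -0.027 1 0 0 0 0.2",
  "newtons": 40
}}

```text
time: 4.45
eef_pos: [0.4221, -0.2354, 0.0134]
tcp_rot: [0.002, 0.742, 0.671, 0.001]
ft_force: [-0.9, 2.2, 8.7]
finger_gap: 0.03
grip_force: 38.8
```

```bash
cat >> h.py <<'E'
BAY=[C+V*k*.0442 for k in(-1.5,-.5,.5,1.5)]
E
python3 - <<'E'
from h import *
s=sense(); print(s["eef_pos"],s["finger_gap"],s["grip_force"]); print([go(b,.0475) for b in BAY])
E
```

```text
[ 0.42211442 -0.23541035  0.01337395] 0.030024309932033554 38.78440082073212
[array([ 0.694,  0.096, -0.171]), array([ 0.915,  0.096, -0.171]), array([ 1.136,  0.096, -0.171]), array([ 1.357,  0.096, -0.171])]
```

Emit:
{"api": "arm_command", "payload": {
  "series": "0 0 -0.2 0 0 0 0.2;0 0 -0.4 0 0 0 0.2;0.15 0.02 -0.45 0 0 0 0.2;0.33 0.047 -0.45 0 0 0 0.2;0.52 0.075 -0.45 0 0 0 0.2;0.693 0.097 -0.45 0 0 0 0.2;0.693 0.097 -0.45 0 0 0 0.2;0.693 0.097 -0.4 0 0 0 0.2;0.693 0.097 -0.3 0 0 0 0.2;0.693 0.097 -0.23 0 0 0 0.2;0.693 0.097 -0.2 0 0 0 0.2;0.693 0.097 -0.2 0 0 0 0.2"
}}

```text
time: 5.45
eef_pos: [0.454, -0.0994, 0.0512]
tcp_rot: [-0.0, 0.742, 0.671, -0.0]
ft_force: [0.1, 0.2, -0.4]
finger_gap: 0.03
grip_force: 39.8
```

Emit:
{"api": "arm_command", "payload": {
  "series": "0 0 0 0 0 0 0.65;0 0 0 0 0 0 0.65;0 0 0 0 0 0 0.65;0 0 0 0 0 0 0.65;0 0 -0.2 0 0 0 0.65;0 0 -0.4 0 0 0 0.65;-0.2 0.08 -0.4 0 0 0 0.65;-0.4 0.18 -0.4 0 0 0 0.65;-0.586 0.277 -0.4 0 0 0 0.65;-0.586 0.277 -0.4 0 0 0 0.65;-0.586 0.277 -0.4 0 0 0 0.65"
}}

```text
time: 6.37
eef_pos: [0.4981, -0.2246, 0.1317]
tcp_rot: [0.001, 0.743, 0.669, 0.0]
ft_force: [-0.9, 0.8, -0.6]
finger_gap: 0.0553
grip_force: 0.0
```

Run:
```python
from h import *
c=capture("wrist"); s=sense(); print(s["eef_pos"])
for n,p,z in (("green",(.4974,-.2214),0),("red",BAY[0],.037)):
    uv=cylcent(c,p,z)[0]; r=findmount(c,n,uv,z,60); print(n,uv,r and [np.round(x,4) for x in r])
print(BAY[0],go((.4974,-.2214),.0113))
```

```text
[ 0.49720719 -0.22231005  0.13137503]
green [254.49723542 183.28893396] [array([254.0773, 182.9169]), np.float64(1269.5), np.float64(1392.5797), array([ 0.4971, -0.221 ])]
red [167.75865958  20.34498638] [array([168.7892,  22.1889]), np.float64(2175.0), np.float64(2599.597), array([ 0.4556, -0.1004])]
[ 0.45507   -0.0991685] [0.005 0.    0.6  ]
```

Emit:
{"api": "arm_command", "payload": {
  "series": "0.005 0 0.2 0 0 0 0.65;0.005 0 0.4 0 0 0 0.65;0.005 0 0.55 0 0 0 0.65;0.005 0 0.6 0 0 0 0.65;0.005 0 0.6 0 0 0 0.65;0.005 0 0.6 0 0 0 0.2;0.005 0 0.6 0 0 0 0.2;0.005 0 0.6 0 0 0 0.2;0.005 0 0.6 0 0 0 0.2;0.005 0 0.6 0 0 0 0.2",
  "newtons": 40
}}

```text
time: 7.25
eef_pos: [0.4985, -0.2206, 0.0131]
tcp_rot: [0.001, 0.742, 0.671, 0.001]
ft_force: [-0.5, 1.9, 9.8]
finger_gap: 0.0298
grip_force: 40.3
```

Emit:
{"api": "arm_command", "payload": {
  "series": "0 0 -0.2 0 0 0 0.2;0 0 -0.4 0 0 0 0.2;0.1 -0.05 -0.45 0 0 0 0.2;0.28 -0.12 -0.45 0 0 0 0.2;0.46 -0.18 -0.45 0 0 0 0.2;0.64 -0.23 -0.45 0 0 0 0.2;0.806 -0.273 -0.45 0 0 0 0.2;0.806 -0.273 -0.45 0 0 0 0.2;0.806 -0.273 -0.35 0 0 0 0.2;0.806 -0.273 -0.25 0 0 0 0.2;0.806 -0.273 -0.2 0 0 0 0.2;0.806 -0.273 -0.2 0 0 0 0.2"
}}

```text
time: 8.25
eef_pos: [0.4595, -0.0546, 0.0506]
tcp_rot: [-0.0, 0.742, 0.671, -0.0]
ft_force: [-0.8, 0.6, -2.1]
finger_gap: 0.0296
grip_force: 40.0
```

Emit:
{"api": "arm_command", "payload": {
  "series": "0 0 0 0 0 0 0.65;0 0 0 0 0 0 0.65;0 0 0 0 0 0 0.65;0 0 0 0 0 0 0.65;0 0 -0.2 0 0 0 0.65;0 0 -0.4 0 0 0 0.65;0 0 -0.6 0 0 0 0.65;0 0 -0.8 0 0 0 0.65;0 0.1 -1 0 0 0 0.65;0.15 0.3 -1 0 0 0 0.65;0.15 0.3 -1 0 0 0 0.65;0.15 0.3 -1 0 0 0 0.65"
}}

```text
time: 9.25
eef_pos: [0.525, -0.0287, 0.2525]
tcp_rot: [0.001, 0.741, 0.672, 0.002]
ft_force: [0.3, -0.5, -0.0]
finger_gap: 0.0553
grip_force: 0.0
```

Run:
```python
from h import *
c=capture("wrist"); s=sense(); print(s["eef_pos"]); save(c,"w4",1.5);pickle.dump(c,open("w4.pkl","wb"))
for n,p,z in (("green",BAY[1],.037),("red",BAY[0],.037)):
    uv=cylcent(c,p,z)[0]; r=findmount(c,n,uv,z,60); print(n,uv,r and [np.round(x,4) for x in r])
print(np.round(BAY,4).tolist(),go((.5112,-.3169),.12))
```

```text
[ 0.52275996 -0.0299236   0.25148342]
green [199.30421995 196.27292867] [array([201.113 , 197.0765]), np.float64(736.0), np.float64(817.7179), array([ 0.4614, -0.0563])]
red [201.24290172 232.99934965] [array([202.8985, 234.0239]), np.float64(726.0), np.float64(797.3573), array([ 0.4568, -0.1006])]
[[0.4551, -0.0992], [0.4595, -0.0552], [0.4639, -0.0112], [0.4683, 0.0328]] [-1.434  0.083  0.657]
```

View pics/w4.png

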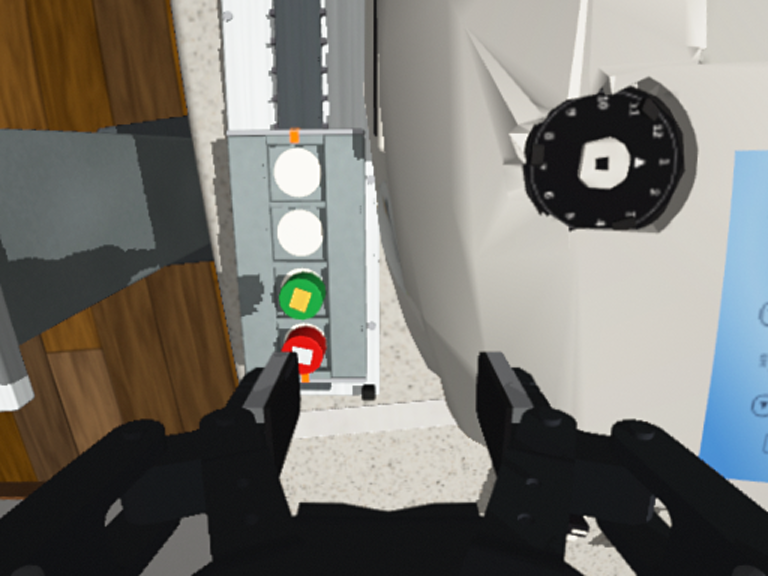

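Run:
```python
from h import *
a=pickle.load(open("w1.pkl","rb"))
for h in(0,.1,.2): print(h,onz(a,np.array([(400,490),(450,474),(520,476)])/1.5,h).round(3).tolist())
b=capture("side")
for h in(0,.05): print(onz(b,np.array([(345,183),(385,190),(425,182),(414,157)])/1.5,h).round(3).tolist())
```

```text
0 [[0.539, -0.426, 0.0], [0.587, -0.408, 0.0], [0.656, -0.411, 0.0]]
0.1 [[0.536, -0.346, 0.1], [0.572, -0.332, 0.1], [0.623, -0.335, 0.1]]
0.2 [[0.533, -0.266, 0.2], [0.556, -0.257, 0.2], [0.59, -0.259, 0.2]]
[[0.665, -0.441, 0.0], [0.564, -0.412, 0.0], [0.468, -0.457, 0.0], [0.5, -0.586, 0.0]]
[[0.652, -0.355, 0.05], [0.557, -0.328, 0.05], [0.467, -0.37, 0.05], [0.497, -0.492, 0.05]]
```

Emit:
{"api": "arm_command", "payload": {
  "series": "-0.2 0.03 0 0 0 0 0.65;-0.4 0.03 0 0 0 0 0.65;-0.6 0.05 0 0 0 0 0.65;-0.8 0.05 0 0 0 0 0.65;-0.9 0.06 0 0 0 0 0.65;-0.9 0.06 0 0 0 0 0.65;-0.9 0.06 0 0 0 0 0.65"
}}

```text
time: 9.93
eef_pos: [0.5142, -0.2127, 0.2506]
tcp_rot: [-0.001, 0.743, 0.669, -0.001]
ft_force: [-0.2, 1.3, 0.0]
finger_gap: 0.0556
grip_force: 0.0
```

Run:
```python
from h import *
c=capture("wrist"); s=sense(); print(s["eef_pos"]); save(c,"w5",1.5);pickle.dump(c,open("w5.pkl","wb"))
for n,p,z in (("blue",(.511,-.317),0),("black",(.418,-.3226),0),("red",BAY[0],.037)):
    uv=cylcent(c,p,z)[0]; r=findmount(c,n,uv,z,60); print(n,uv,r and [np.round(x,4) for x in r], r and go(r[3],.0113))
```

```text
[ 0.51473088 -0.2111531   0.25066895]
blue [263.0492035  241.64712224] [array([263.3242, 241.7943]), np.float64(568.0), np.float64(643.7924), array([ 0.5113, -0.3172])] [-0.53   0.039  1.196]
black [192.07603463 252.15948986] [array([151.2296, 214.2407]), np.float64(45.0), np.float64(689.7758), array([ 0.375 , -0.2658])] [-0.344 -0.665  1.198]
red [186.20148799  63.33523422] [array([187.0418,  62.8695]), np.float64(909.0), np.float64(991.0003), array([ 0.456 , -0.0988])] [ 0.528 -0.347  1.198]
```

View pics/w5.png

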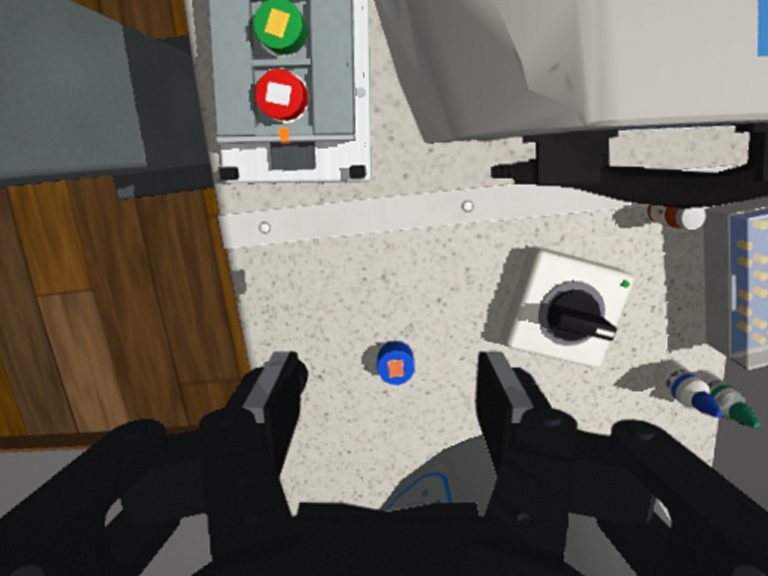

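w5: blue at (396,366), pot edge near (490,437) is clear; descending on blue.

Emit:
{"api": "arm_command", "payload": {
  "series": "-0.2 0.01 0.1 0 0 0 0.65;-0.4 0.03 0.2 0 0 0 0.65;-0.53 0.037 0.35 0 0 0 0.65;-0.53 0.037 0.5 0 0 0 0.65;-0.53 0.037 0.7 0 0 0 0.65;-0.53 0.037 0.85 0 0 0 0.65;-0.53 0.037 1 0 0 0 0.65;-0.53 0.037 1 0 0 0 0.65"
}}

```text
time: 10.65
eef_pos: [0.5104, -0.3138, 0.0461]
tcp_rot: [-0.004, 0.741, 0.671, -0.001]
ft_force: [0.5, 0.5, 0.0]
finger_gap: 0.0554
grip_force: 0.0
```

Emit:
{"api": "arm_command", "payload": {
  "series": "0 0 0.1 0 0 0 0.65;0 0 0.2 0 0 0 0.65;0 0 0.2 0 0 0 0.65;0 0 0.2 0 0 0 0.2;0 0 0.2 0 0 0 0.2;0 0 0.2 0 0 0 0.2;0 0 0.2 0 0 0 0.2;0 0 0.2 0 0 0 0.2;0 0 -0.2 0 0 0 0.2;0 0 -0.45 0 0 0 0.2;0.1 0 -0.45 0 0 0 0.2;0.1 0 -0.45 0 0 0 0.2",
  "newtons": 40
}}

```text
time: 11.65
eef_pos: [0.5173, -0.2971, 0.1478]
tcp_rot: [0.003, 0.742, 0.671, 0.002]
ft_force: [1.3, 0.1, -0.8]
finger_gap: 0.0302
grip_force: 39.8
```

Run:
```python
from h import *
s=sense(); print(s["eef_pos"],s["finger_gap"],[go(b,.0515) for b in BAY])
```

```text
[ 0.51726099 -0.29708263  0.14775313] 0.03020736693091475 [array([ 0.954, -0.412,  0.476]), array([ 1.175, -0.412,  0.476]), array([ 1.396, -0.412,  0.476]), array([ 1.617, -0.412,  0.475])]
```

Emit:
{"api": "arm_command", "payload": {
  "series": "0.2 -0.15 0 0 0 0 0.2;0.4 -0.3 0 0 0 0 0.2;0.6 -0.4 0 0 0 0 0.2;0.8 -0.4 0 0 0 0 0.2;0.95 -0.4 0 0 0 0 0.2;1 -0.4 0 0 0 0 0.2;1 -0.4 0 0 0 0 0.2;1 -0.4 0 0 0 0 0.2;1 -0.4 0 0 0 0 0.2"
}}

```text
time: 12.4
eef_pos: [0.4556, -0.0912, 0.1418]
tcp_rot: [0.001, 0.742, 0.671, 0.0]
ft_force: [0.7, -0.7, -0.2]
finger_gap: 0.03
grip_force: 39.9
```

Run:
```python
from h import *
c=capture("wrist")
s=sense(); print(s["eef_pos"],s["finger_gap"],[go(b,.0515) for b in BAY])
r=[blob(c,proj(c,np.r_[b,.037])[0],COL["white"],12) for b in BAY[2:]]; print(r)
for b in r:
    if b: print(onz(c,[b[0]],.037))
save(c,"w6",1)
```

```text
[ 0.45541705 -0.09158679  0.14163688] 0.02983825917332856 [array([-0.038,  0.002,  0.451]), array([0.183, 0.001, 0.451]), array([0.404, 0.001, 0.45 ]), array([0.625, 0.001, 0.45 ])]
[(array([255.69205298,  85.00883002]), np.int32(1812), array([233,  61,  46,  49], dtype=int32)), (array([255.44502618,  22.26439791]), np.int32(1910), array([231,   0,  49,  48], dtype=int32))]
[[ 0.46374238 -0.01081276  0.037     ]]
[[0.46801521 0.03246705 0.037     ]]
```

Emit:
{"api": "arm_command", "payload": {
  "series": "0.2 0.001 0 0 0 0 0.2;0.4 0.001 0 0 0 0 0.2;0.4 0.001 0.1 0 0 0 0.2;0.4 0.001 0.25 0 0 0 0.2;0.4 0.001 0.38 0 0 0 0.2;0.4 0.001 0.448 0 0 0 0.2;0.4 0.001 0.448 0 0 0 0.2;0.4 0.001 0.448 0 0 0 0.2;0.4 0.001 0.448 0 0 0 0.65;0.4 0.001 0.448 0 0 0 0.65;0.4 0.001 0.448 0 0 0 0.65;0.4 0.001 0.448 0 0 0 0.65"
}}

```text
time: 13.45
eef_pos: [0.4638, -0.0111, 0.0521]
tcp_rot: [0.0, 0.742, 0.671, 0.0]
ft_force: [0.4, 0.3, -0.2]
finger_gap: 0.0551
grip_force: 0.0
```

Emit:
{"api": "arm_command", "payload": {
  "series": "0 0 -0.2 0 0 0 0.65;0 0 -0.4 0 0 0 0.65;0 0 -0.6 0 0 0 0.65;-0.2 -0.05 -0.75 0 0 0 0.65;-0.4 -0.1 -0.75 0 0 0 0.65;-0.6 -0.1 -0.75 0 0 0 0.65;-0.8 -0.1 -0.75 0 0 0 0.65;-0.95 -0.1 -0.75 0 0 0 0.65;-1 -0.1 -0.75 0 0 0 0.65;-1 -0.1 -0.75 0 0 0 0.65;-1 -0.1 -0.75 0 0 0 0.65"
}}

```text
time: 14.37
eef_pos: [0.4233, -0.2077, 0.2017]
tcp_rot: [-0.0, 0.742, 0.67, 0.0]
ft_force: [-0.1, 0.8, -0.7]
finger_gap: 0.0557
grip_force: 0.0
```

Run:
```python
from h import *
c=capture("wrist"); s=sense(); print(s["eef_pos"]); pickle.dump(c,open("w7.pkl","wb")); save(c,"w7",1.5)
for n,p,z in (("black",(.418,-.3226),0),("red",BAY[0],.037),("green",BAY[1],.037),("blue",BAY[2],.037)):
    uv=cylcent(c,p,z)[0]; r=findmount(c,n,uv,z,25); print(n,uv,r and [np.round(x,4) for x in r], r and go(r[3],.0113))
```

```text
[ 0.42353932 -0.20676559  0.20164712]
black [262.09447249 268.06191546] [array([261.2953, 268.2001]), np.float64(702.0), np.float64(828.7374), array([ 0.4171, -0.3227])] [-0.581  0.026  0.951]
red [280.32269871  50.35793336] [array([281.7194,  49.8352]), np.float64(1225.5), np.float64(1315.8639), array([ 0.4563, -0.0988])] [0.553 0.109 0.952]
green [280.61546898  -4.24710166] [array([282.4023,   8.1521]), np.float64(551.0), np.float64(1492.701), array([ 0.46  , -0.0652])] [0.722 0.111 0.952]
blue [280.83084525 -59.40104912] None None
```

View pics/w7.png

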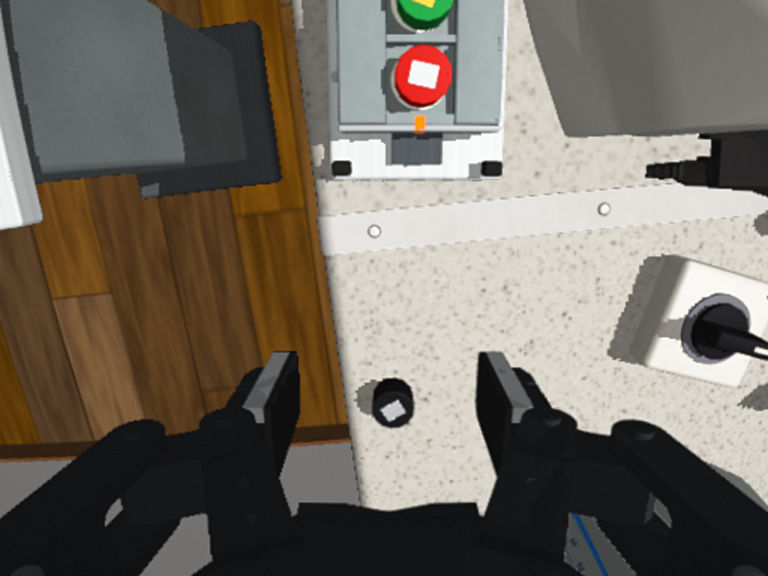

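w7: black at (392,402); picking it up.

Emit:
{"api": "arm_command", "payload": {
  "series": "-0.2 0.01 0.1 0 0 0 0.65;-0.4 0.02 0.25 0 0 0 0.65;-0.58 0.027 0.4 0 0 0 0.65;-0.58 0.027 0.5 0 0 0 0.65;-0.58 0.027 0.65 0 0 0 0.65;-0.58 0.027 0.8 0 0 0 0.65;-0.58 0.027 0.9 0 0 0 0.65;-0.58 0.027 0.95 0 0 0 0.65;-0.58 0.027 0.95 0 0 0 0.65;-0.58 0.027 0.95 0 0 0 0.65"
}}

```text
time: 15.25
eef_pos: [0.4178, -0.3227, 0.0118]
tcp_rot: [-0.0, 0.741, 0.671, 0.0]
ft_force: [-0.4, -0.6, 0.2]
finger_gap: 0.0558
grip_force: 0.0
```

Emit:
{"api": "arm_command", "payload": {
  "series": "0 0 0 0 0 0 0.2;0 0 0 0 0 0 0.2;0 0 0 0 0 0 0.2;0 0 0 0 0 0 0.2;0 0 0 0 0 0 0.2;0 0 -0.2 0 0 0 0.2;0 0 -0.4 0 0 0 0.2;0.2 0.02 -0.55 0 0 0 0.2;0.4 0.04 -0.55 0 0 0 0.2;0.6 0.06 -0.55 0 0 0 0.2;0.8 0.08 -0.55 0 0 0 0.2;0.95 0.08 -0.55 0 0 0 0.2",
  "newtons": 40
}}

```text
time: 16.25
eef_pos: [0.4535, -0.1333, 0.1231]
tcp_rot: [0.001, 0.741, 0.671, 0.001]
ft_force: [0.4, -0.3, -0.3]
finger_gap: 0.0298
grip_force: 41.3
```

Run:
```python
from h import *
c=capture("wrist");s=sense(); print(s["eef_pos"],s["finger_gap"],s["dq"].round(2),go(BAY[3],.0515))
```

```text
[ 0.45357338 -0.12697931  0.12254482] 0.02976633379945938 [ 0.09  0.02  0.   -0.02  0.03  0.02  0.13] [ 0.801 -0.     0.359]
```

Emit:
{"api": "arm_command", "payload": {
  "series": "0.2 0 0 0 0 0 0.2;0.4 0 0 0 0 0 0.2;0.6 -0.003 0 0 0 0 0.2;0.8 -0.003 0 0 0 0 0.2;0.84 -0.003 0 0 0 0 0.2;0.84 -0.003 0 0 0 0 0.2;0.84 -0.003 0.1 0 0 0 0.2;0.84 -0.003 0.2 0 0 0 0.2;0.84 -0.003 0.3 0 0 0 0.2;0.84 -0.003 0.35 0 0 0 0.2;0.84 -0.003 0.35 0 0 0 0.2;0.84 -0.003 0.35 0 0 0 0.2"
}}

```text
time: 17.3
eef_pos: [0.4685, 0.0294, 0.052]
tcp_rot: [0.0, 0.742, 0.67, -0.0]
ft_force: [-0.3, 0.1, 0.3]
finger_gap: 0.0297
grip_force: 41.5
```

Emit:
{"api": "arm_command", "payload": {
  "series": "0.018 0 0 0 0 0 0.2;0.018 0 0 0 0 0 0.2;0.018 0 0 0 0 0 0.2;0.018 0 0 0 0 0 0.65;0.018 0 0 0 0 0 0.65;0.018 0 0 0 0 0 0.65;0.018 0 0 0 0 0 0.65;0.018 0 -0.2 0 0 0 0.65;0.018 0 -0.4 0 0 0 0.65;0.018 0 -0.6 0 0 0 0.65;0.018 0 -0.75 0 0 0 0.65;0.018 0 -0.75 0 0 0 0.65"
}}

```text
time: 18.3
eef_pos: [0.4711, 0.0344, 0.2065]
tcp_rot: [0.002, 0.742, 0.671, 0.003]
ft_force: [1.3, -0.1, -0.5]
finger_gap: 0.0557
grip_force: 0.0
```

Run:
```python
from h import *
c=capture("wrist");s=sense(); print(s["eef_pos"],s["finger_gap"]); save(c,"w8",1.5)
for n,p,z in (("black",BAY[3],.037),("red",BAY[0],.037),("green",BAY[1],.037),("blue",BAY[2],.037)):
    uv=cylcent(c,p,z)[0]; r=findmount(c,n,uv,z,25); print(n,uv,r and [np.round(x,4) for x in r])
b=capture("side");m=masks_of(b,"tray_in")[0]["mask"];ys,xs=np.nonzero(m);print(onz(b,[(xs.mean(),ys.mean())],.008))
e=C-V*(.096+.04); print(e,go(e,.2))
```

```text
[0.4703182  0.0348292  0.20435029] 0.055700300834809015
black [252.28259153 179.16190672] [array([255.3929, 176.0254]), np.float64(937.5), np.float64(1060.2929), array([0.4716, 0.0355])]
red [253.08742689 299.52850295] [array([253.9785, 300.6817]), np.float64(899.5), np.float64(979.9581), array([ 0.4559, -0.1007])]
green [252.82897012 262.74669591] [array([254.7019, 264.0883]), np.float64(936.5), np.float64(1021.6837), array([ 0.4612, -0.0569])]
blue [252.56333446 222.6447256 ] [array([254.6105, 224.3003]), np.float64(978.5), np.float64(1049.9076), array([ 0.4657, -0.0132])]
[[0.46617528 0.41379033 0.008     ]]
[ 0.4481  -0.16852] [-1.022e+00 -1.000e-03  8.000e-03]
```

View pics/w8.png

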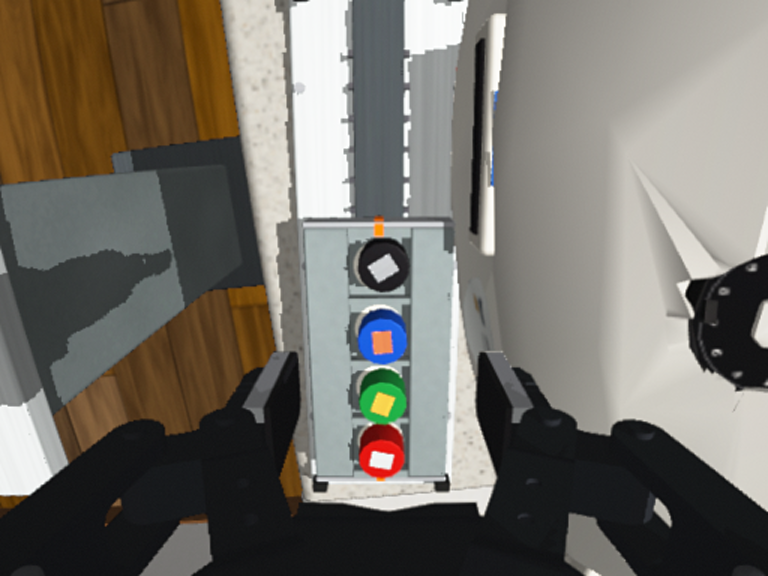

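All four seated upright in the bays: black (383,266), blue (382,336), green (383,397), red (381,450). Moving behind the loading end, fingers shut.

Emit:
{"api": "arm_command", "payload": {
  "series": "-0.2 0 0 0 0 0 0;-0.4 0 0 0 0 0 0;-0.6 0 0 0 0 0 0;-0.8 0 0 0 0 0 0;-1 0 0 0 0 0 0;-1 0 0 0 0 0 0;-1 0 0.2 0 0 0 0;-1 0 0.4 0 0 0 0;-1 0 0.6 0 0 0 0;-1 0 0.6 0 0 0 0;-1 0 0.6 0 0 0 0"
}}

```text
time: 19.37
eef_pos: [0.4466, -0.1643, 0.0796]
tcp_rot: [-0.003, 0.742, 0.67, -0.002]
ft_force: [-0.1, 0.8, -0.1]
finger_gap: -0.0
grip_force: 0.0
```

Run:
```python
from h import *
c=capture("wrist");s=sense(); print(s["eef_pos"],s["finger_gap"]); save(c,"w9",1.5); print(go(C-V*.115,.03), go(C-V*.107,.03),Q().round(4)[:2].tolist())
c=capture("wrist")
u=proj(c,[np.r_[C-V*.096,.046],np.r_[C-V*.096,.021]]);print(u)
f=c["frame"].astype(int);m=(f[...,0]>180)&(f[...,1]<150)&(f[...,1]>60)&(f[...,2]<80);ys,xs=np.nonzero(m);print(len(xs),xs.mean(),ys.mean(),xs.min(),xs.max(),ys.min(),ys.max())
```

```text
[ 0.44788068 -0.16468809  0.08142095] 1.3683673106850837e-05
[0.086 0.004 0.257] [0.126 0.004 0.257] [[0.1014, 0.9948, -0.0032], [0.9948, -0.1014, 0.0008]]
[[256.35513236 161.93358621]
 [256.63775028 154.76464789]]
164 258.8536585365854 141.4390243902439 240 289 76 163
```

View pics/w9.png

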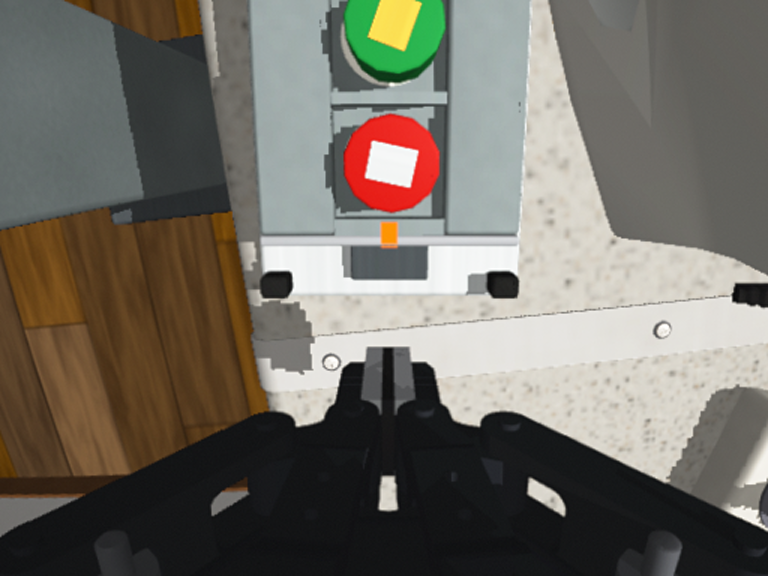

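Stripe at (389,235) lines up with the shut fingers at (388,380). Lowering and pushing.

Emit:
{"api": "arm_command", "payload": {
  "series": "0 0.003 0.15 0 0 0 0;0 0.003 0.25 0 0 0 0;0 0.003 0.25 0 0 0 0;0.04 0.003 0.25 0 0 0 0;0.08 0.003 0.25 0 0 0 0;0.11 0.003 0.25 0 0 0 0;0.13 0.003 0.25 0 0 0 0;0.16 0.003 0.25 0 0 0 0;0.2 0.003 0.25 0 0 0 0;0.24 0.003 0.25 0 0 0 0;0.28 0.003 0.25 0 0 0 0;0.32 0.003 0.25 0 0 0 0"
}}

```text
time: 20.47
eef_pos: [0.4559, -0.1001, 0.0317]
tcp_rot: [-0.0, 0.742, 0.671, -0.0]
ft_force: [-0.6, -3.8, 1.2]
finger_gap: -0.0001
grip_force: 1.7
```

Emit:
{"api": "arm_command", "payload": {
  "series": "0.04 0 0 0 0 0 0;0.08 0 0 0 0 0 0;0.12 0 0 0 0 0 0;0.16 0 0 0 0 0 0;0.2 0 0 0 0 0 0;0.24 0 0 0 0 0 0;0.28 0 0 0 0 0 0;0.32 0 0 0 0 0 0;0.36 0 0 0 0 0 0;0.36 0 0 0 0 0 0"
}}

```text
time: 21.3
eef_pos: [0.4632, -0.0269, 0.0316]
tcp_rot: [-0.001, 0.741, 0.672, 0.0]
ft_force: [0.5, -0.2, -0.4]
finger_gap: 0.0004
grip_force: 0.0
```

```bash
cat >> h.py <<'E'
def sxy(p): return np.round([(np.array(p[:2])-C)@U,(np.array(p[:2])-C)@V],4)
E
python3 - <<'E'
from h import *
s=sense(); print(s["eef_pos"],sxy(s["eef_pos"]),s["ft_force"],Q().round(4)[:2].tolist())
c=capture("side")
for n,k in (("red",0),("green",1),("blue",2)):
    p=BAY[k]+V*.08; uv=cylcent(c,p,.037)[0]; r=findmount(c,n,uv,.037,40); print(n,r and (r[1:3],sxy(r[3]),sxy(BAY[k])))
E
```

```text
[ 0.46315946 -0.02690969  0.03155982] [0.0008 0.0064] [ 0.48905087 -0.21779908 -0.43322947] [[0.0978, 0.9952, -0.0006], [0.9952, -0.0978, 0.0013]]
red ((86.5, 135.87790146353655), array([-0.0014,  0.0429]), array([-0.    , -0.0663]))
green ((92.5, 143.76577358832583), array([0.0002, 0.0884]), array([ 0.    , -0.0221]))
blue ((130.5, 152.40503019769676), array([-0.0003,  0.1343]), array([-0.    ,  0.0221]))
```

Emit:
{"api": "arm_command", "payload": {
  "series": "0.03 0 0 0 0 0 0;0.06 0 0 0 0 0 0;0.09 0 0 0 0 0 0;0.12 0 0 0 0 0 0;0.14 0 0 0 0 0 0;0.15 0 0 0 0 0 0;0.15 0 0 0 0 0 0"
}}

```text
time: 21.93
eef_pos: [0.4661, -0.0009, 0.0317]
tcp_rot: [0.001, 0.742, 0.67, -0.001]
ft_force: [-0.6, -10.1, 1.3]
finger_gap: 0.0
grip_force: 5.2
```

Emit:
{"api": "arm_command", "payload": {
  "series": "0.01 0 0 0 0 0 0;0.02 0 0 0 0 0 0;0.02 0 0 0 0 0 0"
}}

```text
time: 22.18
eef_pos: [0.4664, -0.0006, 0.0319]
tcp_rot: [0.003, 0.744, 0.668, -0.001]
ft_force: [-2.2, -24.3, 3.4]
finger_gap: 0.0001
grip_force: 12.0
```

Run:
```python
from h import *
s=sense(); print(s["eef_pos"],sxy(s["eef_pos"]),s["ft_force"])
```

```text
[ 0.4664386  -0.00064065  0.0318509 ] [0.0015 0.0329] [ -2.20289696 -24.26276348   3.4236802 ]
```

Force rose to 24 N with no more travel after ~140 mm, so it's at the stop. Backing off and checking.

Emit:
{"api": "arm_command", "payload": {
  "series": "-0.1 0 0 0 0 0 0;-0.2 0 -0.1 0 0 0 0;-0.3 0 -0.3 0 0 0 0;-0.3 0 -0.5 0 0 0 0;-0.3 0 -0.7 0 0 0 0;-0.2 0 -0.9 0 0 0 0;0 0 -1 0 0 0 0;0.2 0 -1 0 0 0 0;0.4 0 -1 0 0 0 0;0.4 0 -1 0 0 0 0;0.4 0 -1 0 0 0 0"
}}

```text
time: 23.1
eef_pos: [0.4742, 0.0879, 0.2315]
tcp_rot: [-0.0, 0.739, 0.673, 0.0]
ft_force: [0.1, -1.1, -0.0]
finger_gap: 0.0
grip_force: 0.0
```

Run:
```python
from h import *
c=capture("wrist");s=sense(); print(s["eef_pos"],s["dq"].round(2)); save(c,"w10",1.5); pickle.dump(c,open("w10.pkl","wb"))
for n,k in (("red",0),("green",1),("blue",2),("black",3)):
    p=BAY[k]+V*.141; uv=cylcent(c,p,.037)[0]; r=findmount(c,n,uv,.037,30); print(n,r and (r[1:3],sxy(r[3])-sxy(BAY[k])))
```

```text
[0.47399274 0.08559953 0.23146303] [ 0.05 -0.    0.03  0.01  0.01 -0.    0.01]
red ((783.0, 897.5493999164319), array([0.0015, 0.1392]))
green ((832.5, 903.9164927515667), array([0.0027, 0.1381]))
blue ((846.5, 897.4311334655504), array([0.0028, 0.138 ]))
black ((819.5, 962.3456573205185), array([0.0035, 0.1422]))
```

View pics/w10.png

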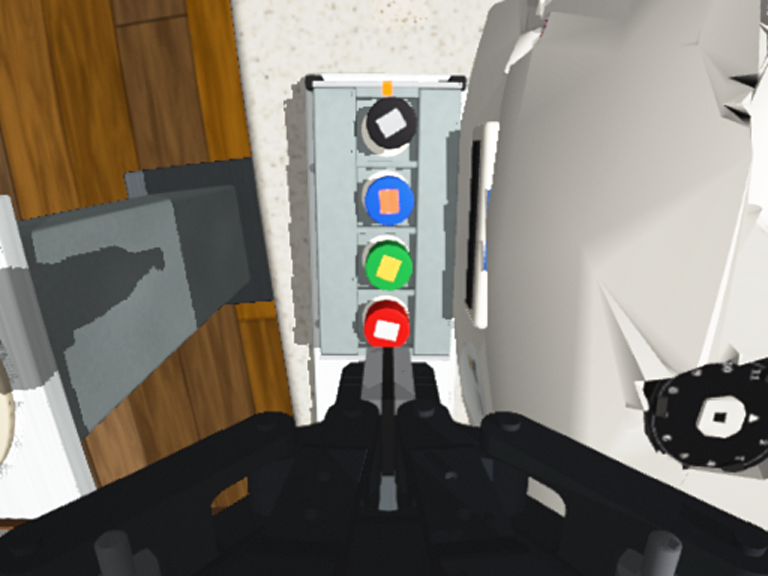

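w10: carriage at the plate's far end, stripe (387,88), all mounts standing. Next the knob.

Emit:
{"api": "arm_command", "payload": {
  "series": "-0.2 0 -0.1 0 0 0 0.5;-0.4 0 -0.1 0 0 0 0.5;-0.6 0 -0.1 0 0 0 0.5;-0.8 0 -0.1 0 0 0 0.5;-1 0 -0.1 0 0 0 0.5;-1 0.1 -0.1 0 0 0 0.5;-1 0.2 -0.1 0 0 0 0.5;-1 0.2 -0.1 0 0 0 0.5"
}}

```text
time: 23.82
eef_pos: [0.4966, -0.1215, 0.2518]
tcp_rot: [0.001, 0.743, 0.669, 0.0]
ft_force: [-0.2, 0.6, 0.4]
finger_gap: 0.0427
grip_force: 0.0
```

Run:
```python
from h import *
a=pickle.load(open("w5.pkl","rb"))
P=onz(a,np.array([(541,248),(633,275),(601,365),(510,343)])/1.5,.03); print(P.round(4).tolist(),P.mean(0)); e=P[1]-P[0];print(np.degrees(np.arctan2(e[1],e[0])))
print("go",go(P.mean(0)[:2]+[0,.06],.25), sense()["eef_pos"])
```

```text
[[0.6328, -0.2267, 0.03], [0.7066, -0.2557, 0.03], [0.682, -0.3308, 0.03], [0.6061, -0.3024, 0.03]] [ 0.65687372 -0.27890012  0.03      ]
-21.48394999373797
go [-0.401  0.848  0.011] [ 0.49657587 -0.12149286  0.25181453]
```

Emit:
{"api": "arm_command", "payload": {
  "series": "-0.2 0 0 0 0 0 0.5;-0.4 0 0 0 0 0 0.5;-0.5 0.1 0 0 0 0 0.5;-0.5 0.3 0 0 0 0 0.5;-0.5 0.5 0 0 0 0 0.5;-0.5 0.7 0 0 0 0 0.5;-0.5 0.83 0 0 0 0 0.5;-0.5 0.83 0 0 0 0 0.5;-0.5 0.83 0 0 0 0 0.5"
}}

```text
time: 24.57
eef_pos: [0.6488, -0.2361, 0.2504]
tcp_rot: [-0.001, 0.742, 0.67, -0.001]
ft_force: [-1.1, 0.3, -0.8]
finger_gap: 0.0428
grip_force: 0.0
```

Run:
```python
from h import *
c=capture("wrist");s=sense(); print(s["eef_pos"]); pickle.dump(c,open("w11.pkl","wb"))
u=proj(c,[(.657,-.279,.054)])[0]; print(u)
x,y=int(u[0])-100,int(u[1])-75; x=max(x,0);y=max(y,0); print(x,y)
im=cv2.cvtColor(c["frame"],cv2.COLOR_RGB2BGR)[y:y+150,x:x+200]; cv2.imwrite("pics/k.png",cv2.resize(im,None,fx=4,fy=4,interpolation=cv2.INTER_CUBIC))
```

```text
[ 0.64778282 -0.23620739  0.25085283]
[268.13778873 205.19123598]
168 130
```

View pics/k.png

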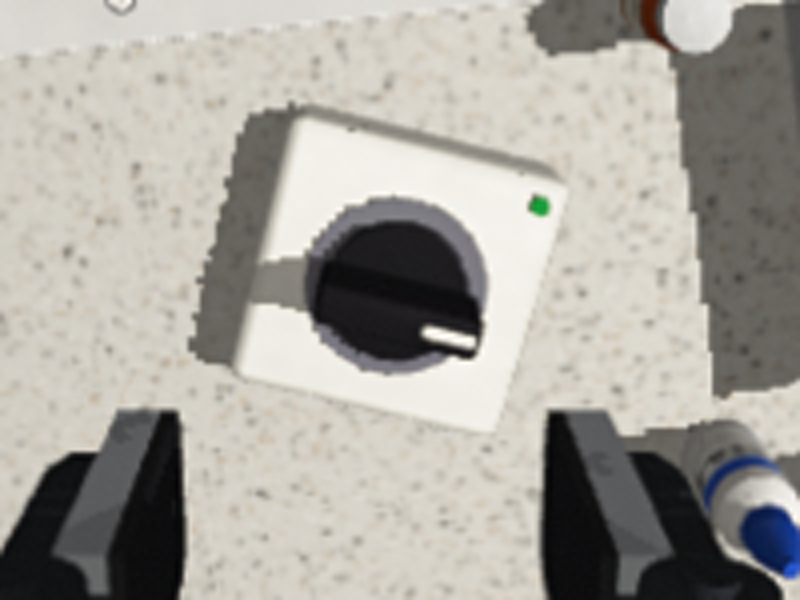

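Bar runs from (315,290) to (480,335), parallel to its box's edges; white mark at (450,335).

Run:
```python
from h import *
a=pickle.load(open("w11.pkl","rb")); o=np.array([168,130])
P=onz(a,np.array([(305,108),(565,180),(492,430),(237,372)])/4+o,.03); print(P.round(4).tolist(),P.mean(0))
for i in range(4):
    e=P[(i+1)%4]-P[i]; print(np.linalg.norm(e).round(4),((np.degrees(np.arctan2(e[1],e[0]))+45)%90-45).round(1))
print("disc",onz(a,np.array([(397,286)])/4+o,.038))
m=onz(a,np.array([(422,330),(475,343)])/4+o,.064); d=m[1]-m[0]; print("mark",m.round(4).tolist(),np.degrees(np.arctan2(d[1],d[0])))
b=pickle.load(open("w1.pkl","rb")); p5=pickle.load(open("w5.pkl","rb"))
print("tri mark end",tri(a,[np.array((473,343))/4+o],p5,[np.array((614,333))/1.5]).round(4))
p=P.mean(0)[:2]; print(go(p,.2),go(p,.043),sense()["joints"])
```

```text
[[0.6354, -0.2271, 0.03], [0.7074, -0.2553, 0.03], [0.6808, -0.3309, 0.03], [0.6061, -0.3043, 0.03]] [ 0.65743934 -0.2794044   0.03      ]
0.0774 -21.4
0.0801 -19.4
0.0793 -19.6
0.0826 -20.8
disc [[ 0.65637153 -0.27971512  0.038     ]]
mark [[0.662, -0.2845, 0.064], [0.6759, -0.2897, 0.064]] -20.355941788377834
tri mark end [[ 0.6753 -0.2881  0.0665  0.0013]]
[-0.21   0.071  0.254] [-0.21   0.073  1.039] [-0.0942776   0.59742636  0.58941896  1.69113955 -0.38635671  0.97400534
  0.53384492]
```

Emit:
{"api": "arm_command", "payload": {
  "series": "-0.1 0.03 0.1 0 0 -0.42 0.5;-0.21 0.071 0.2 0 0 -0.42 0.5;-0.21 0.071 0.25 0 0 -0.42 0.5;-0.21 0.071 0.25 0 0 -0.42 0.5;-0.21 0.071 0.25 0 0 -0.42 0.5;-0.21 0.071 0.25 0 0 -0.42 0.5;-0.21 0.071 0.25 0 0 -0.42 0.5;-0.21 0.071 0.25 0 0 -0.42 0.5;-0.21 0.071 0.25 0 0 -0.42 0.5;-0.21 0.071 0.25 0 0 -0.42 0.5;-0.21 0.071 0.25 0 0 -0.42 0.5;-0.21 0.071 0.25 0 0 -0.42 0.5"
}}

```text
time: 25.62
eef_pos: [0.6572, -0.2792, 0.2023]
tcp_rot: [-0.0, 0.174, 0.985, -0.0]
ft_force: [-0.4, -0.4, -0.5]
finger_gap: 0.0429
grip_force: 0.0
```

Run:
```python
from h import *
s=sense();q=Q();print(s["eef_pos"],s["dq"].round(2),"tool y deg",np.degrees(np.arctan2(q[1,1],q[0,1])),go((.657,-.2796),.043),s["joints"])
```

```text
[ 0.65717732 -0.27923402  0.20229377] [-0.02  0.01  0.03 -0.01 -0.03  0.   -0.12] tool y deg 69.91932299841861 [-0.    -0.002  0.796] [ 0.21334454  0.61926027  0.17668278  1.66102085 -0.13290038  0.87363114
  1.66372674]
```

Emit:
{"api": "arm_command", "payload": {
  "series": "0 -0.002 0.2 0 0 0 0.5;0 -0.002 0.4 0 0 0 0.5;0 -0.002 0.55 0 0 0 0.5;0 -0.002 0.7 0 0 0 0.5;0 -0.002 0.79 0 0 0 0.5;0 -0.002 0.79 0 0 0 0.5;0 -0.002 0.79 0 0 0 0.5;0 -0.002 0.79 0 0 0 0;0 -0.002 0.79 0 0 0 0;0 -0.002 0.79 0 0 0 0;0 -0.002 0.79 0 0 0 0;0 -0.002 0.79 0 0 0 0",
  "newtons": 60
}}

```text
time: 26.62
eef_pos: [0.6584, -0.2834, 0.0463]
tcp_rot: [0.001, 0.177, 0.984, -0.003]
ft_force: [-4.1, -8.9, 4.7]
finger_gap: 0.0105
grip_force: 61.1
```

Emit:
{"api": "arm_command", "payload": {
  "series": "0 -0.02 0 0 0 0 0;0 -0.02 0 0 0 0.036 0;0 -0.02 0 0 0 0.072 0;0 -0.02 0 0 0 0.108 0;0 -0.02 0 0 0 0.144 0;0 -0.02 0 0 0 0.18 0;0 -0.02 0 0 0 0.216 0;0 -0.02 0 0 0 0.252 0;0 -0.02 0 0 0 0.288 0;0 -0.02 0 0 0 0.324 0;0 -0.02 0 0 0 0.36 0;0 -0.02 0 0 0 0.385 0"
}}

```text
time: 27.62
eef_pos: [0.654, -0.2867, 0.0462]
tcp_rot: [0.0, 0.707, 0.707, -0.002]
ft_force: [-15.6, -6.6, 11.4]
finger_gap: 0.0106
grip_force: 62.3
```

Run:
```python
from h import *
s=sense();q=Q();print(s["eef_pos"],"tool y deg",np.degrees(np.arctan2(q[1,1],q[0,1])),s["ft_torque"],s["ft_force"],s["grip_force"],s["finger_gap"])
```

```text
[ 0.65400912 -0.28673648  0.04620607] tool y deg 0.0030994799198888986 [-1.71356777  3.28079979  0.22169169] [-15.57804255  -6.62028244  11.44586391] 62.273131012916565 0.01060056569642815
```

Emit:
{"api": "arm_command", "payload": {
  "series": "0 -0.01 0 0 0 0.01 0;0 -0.015 0 0 0 0.02 0;0 -0.015 0 0 0 0.025 0;0 -0.015 0 0 0 0.025 0;0 -0.015 0 0 0 0.025 0"
}}

```text
time: 28.03
eef_pos: [0.6536, -0.2867, 0.0463]
tcp_rot: [0.002, 0.731, 0.682, -0.001]
ft_force: [-6.5, -9.3, 5.1]
finger_gap: 0.0106
grip_force: 62.9
```

Run:
```python
from h import *
s=sense();q=Q();print(s["eef_pos"],"tool y deg",np.degrees(np.arctan2(q[1,1],q[0,1])),s["ft_torque"],s["ft_force"],s["grip_force"],s["finger_gap"])
c=capture("wrist"); save(c,"k2",1.5)
```

```text
[ 0.65357978 -0.28672586  0.0462579 ] tool y deg -4.0159061778959115 [-1.95703376  1.42543088  0.8659123 ] [-6.50484151 -9.26114766  5.12403132] 62.897406220436096 0.0106250828147894
```

View pics/k2.png

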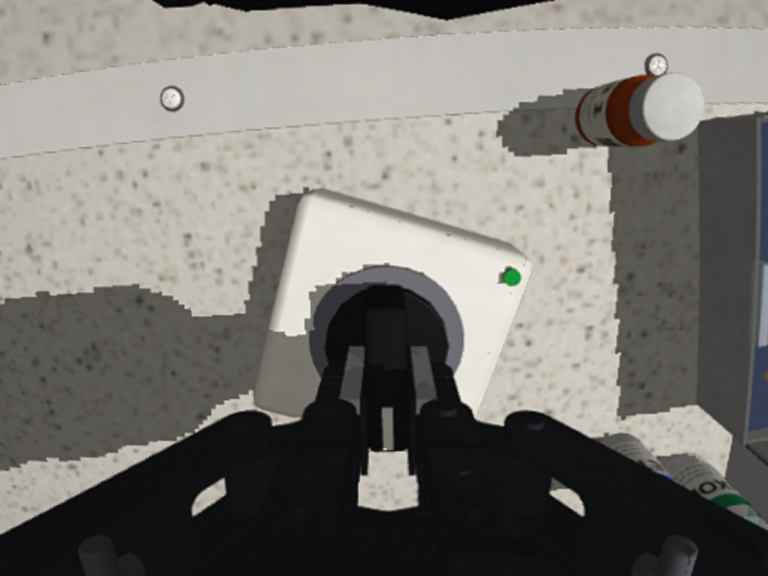

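The grip has turned 73.9° and the torque is up sharply, so the bar is at its stop with its white tip at (388,430). Opening and rising.

Emit:
{"api": "arm_command", "payload": {
  "series": "0 0 0 0 0 0 1;0 0 0 0 0 0 1;0 0 0 0 0 0 1;0 0 0 0 0 0 1;0 0 0 0 0 0 1;0 0 0 0 0 0 1;0 0 -0.2 0 0 0 1;0 0 -0.4 0 0 0 1;0 0 -0.6 0 0 0 1;0 0 -0.8 0 0 0 1;0.2 0 -1 0 0 0 1;0.2 0 -1 0 0 0 1"
}}

```text
time: 29.08
eef_pos: [0.6596, -0.2407, 0.2486]
tcp_rot: [0.002, 0.731, 0.683, 0.002]
ft_force: [1.0, 0.3, -0.1]
finger_gap: 0.0852
grip_force: 0.0
```

Run:
```python
from h import *
s=sense(); c=capture("wrist"); print(s["eef_pos"]); q=Q();print("tool y deg",np.degrees(np.arctan2(q[1,1],q[0,1])))
u=proj(c,[(.656,-.283,.054)])[0]; x,y=max(int(u[0])-60,0),max(int(u[1])-50,0)
im=cv2.cvtColor(c["frame"],cv2.COLOR_RGB2BGR)[y:y+100,x:x+120]; cv2.imwrite("pics/k3.png",cv2.resize(im,None,fx=4,fy=4))
```

```text
[ 0.65959756 -0.24069347  0.24855871]
tool y deg -3.712223922301969
```

View pics/k3.png

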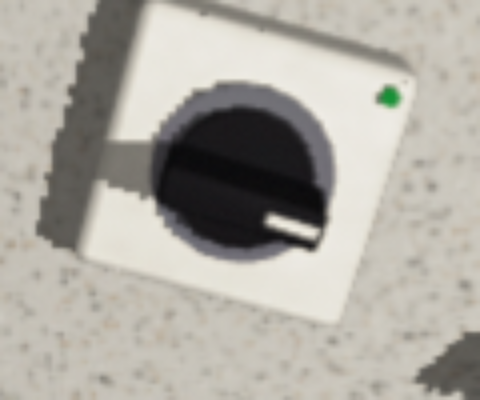

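The knob is back at rest and parallel to its box, white mark at (293,228). I've now viewed 16 pictures, past the limit of 14, so from here I check by numbers only. Next I go to the reading end face.

Emit:
{"api": "arm_command", "payload": {
  "series": "0 -0.2 0 0 0 0.012 0;0 -0.4 0 0 0 0.012 0;0 -0.6 0 0 0 0.012 0;0 -0.8 0 0 0 0.012 0;0.1 -0.9 0 0 0 0.012 0;0.3 -0.95 0 0 0 0.012 0;0.5 -0.98 0 0 0 0.012 0;0.7 -1 0 0 0 0.012 0;0.9 -1 0 0 0 0.012 0;0.9 -1 0 0 0 0.012 0;0.9 -1 0 0 0 0.012 0"
}}

```text
time: 30.05
eef_pos: [0.4702, -0.0462, 0.2428]
tcp_rot: [-0.001, 0.742, 0.671, -0.001]
ft_force: [0.2, 0.4, 0.5]
finger_gap: 0.0002
grip_force: 0.0
```

Run:
```python
from h import *
s=sense();q=Q();print(s["eef_pos"],"tool y deg",np.degrees(np.arctan2(q[1,1],q[0,1])),go(C+V*.28-U*.0,.25))
```

```text
[ 0.47024313 -0.04615818  0.24281866] tool y deg -5.753884596472806 [ 1.46  -0.049 -0.036]
```

Emit:
{"api": "arm_command", "payload": {
  "series": "0.2 -0.01 0 0 0 0 0;0.4 -0.02 0 0 0 0 0;0.6 -0.03 0 0 0 0 0;0.8 -0.04 0 0 0 0 0;1 -0.045 0 0 0 0 0;1 -0.045 0 0 0 0 0;1 -0.045 0 0 0 0 0;1 -0.045 0 0 0 0 0"
}}

```text
time: 30.72
eef_pos: [0.4828, 0.1492, 0.2432]
tcp_rot: [0.0, 0.744, 0.668, -0.001]
ft_force: [0.3, 0.6, -0.5]
finger_gap: -0.0004
grip_force: 0.0
```

Emit:
{"api": "arm_command", "payload": {
  "series": "0.2 0 0 0 0 0 0;0.4 0 0 0 0 0 0;0.46 0 0 0 0 0 0;0.46 0 0 0 0 0 0;0.46 0 0 0 0 0 0;0.46 0 0 0 0 0 0"
}}

```text
time: 31.22
eef_pos: [0.4929, 0.2394, 0.2437]
tcp_rot: [0.0, 0.745, 0.667, -0.0]
ft_force: [0.5, -0.4, -0.4]
finger_gap: -0.0001
grip_force: 0.0
```

Run:
```python
from h import *
c=capture("wrist");s=sense();q=Q();print(s["eef_pos"],sxy(s["eef_pos"]),go(C+V*.28,.03))
f=c["frame"].astype(int);m=(f[...,0]>180)&(f[...,1]<160)&(f[...,1]>60)&(f[...,2]<80)
u=proj(c,[np.r_[C+V*.2355,.046]])[0]; print(u)
n,l,st,ce=cv2.connectedComponentsWithStats(m.astype(np.uint8))
for i in range(1,n):
    if st[i,4]>5: print(st[i],ce[i],sxy(onz(c,[ce[i]],.046)[0]))
for n,k in (("red",0),("green",1),("blue",2),("black",3)):
    p=BAY[k]+V*.1395; uv=cylcent(c,p,.037)[0]; r=findmount(c,n,uv,.037,30); print(n,uv,r and (r[1:3],sxy(r[3])-sxy(BAY[k])))
```

```text
[0.49286153 0.23954685 0.24376295] [0.0037 0.2745] [ 0.028 -0.019  1.069]
[253.42988313 202.25958322]
[251 201   6   1   6] [253.5 201. ] [1.00e-04 2.37e-01]
[252 204   4   6  24] [253.5 206.5] [0.     0.2306]
red [255.28623201 326.98233506] ((281.5, 739.0084595405497), array([0.0035, 0.1361]))
green [254.80537884 296.84916599] None
blue [254.2936947  264.16917694] None
black [253.75127133 228.84702523] ((488.0, 831.997767950641), array([0.0026, 0.1471]))
```

Emit:
{"api": "arm_command", "payload": {
  "series": "0.03 -0.02 0.12 0 0 -0.002 0;0.03 -0.02 0.24 0 0 -0.002 0;0.03 -0.02 0.36 0 0 -0.002 0;0.03 -0.02 0.48 0 0 -0.002 0;0.03 -0.02 0.55 0 0 -0.002 0;0.03 -0.02 0.55 0 0 -0.002 0"
}}

```text
time: 31.77
eef_pos: [0.4883, 0.2462, 0.1316]
tcp_rot: [-0.0, 0.743, 0.67, -0.002]
ft_force: [0.0, -0.5, 1.4]
finger_gap: 0.0003
grip_force: 0.0
```

Emit:
{"api": "arm_command", "payload": {
  "series": "0 0 0.1 0 0 0 0;0 0 0.2 0 0 0 0;0 0 0.3 0 0 0 0;0 0 0.4 0 0 0 0;0 0 0.5 0 0 0 0;0 0 0.51 0 0 0 0;0 0 0.51 0 0 0 0;0 0 0.51 0 0 0 0"
}}

```text
time: 32.43
eef_pos: [0.4901, 0.248, 0.0329]
tcp_rot: [0.0, 0.742, 0.67, 0.0]
ft_force: [-0.1, -0.2, -0.0]
finger_gap: 0.0002
grip_force: 0.0
```

Run:
```python
from h import *
s=sense();q=Q();print(s["eef_pos"],sxy(s["eef_pos"]),np.degrees(np.arctan2(q[1,1],q[0,1])),go(C+V*.248,.03))
```

```text
[0.49009229 0.2480105  0.03294296] [1.000e-04 2.826e-01] -5.823538870562046 [-0.173 -0.     0.015]
```

Emit:
{"api": "arm_command", "payload": {
  "series": "-0.06 0 0 0 0 0 0;-0.12 0 0 0 0 0 0;-0.15 0 0 0 0 0 0;-0.18 0 0 0 0 0 0;-0.22 0 0 0 0 0 0;-0.26 0 0 0 0 0 0;-0.3 0 0 0 0 0 0;-0.34 0 0 0 0 0 0;-0.38 0 0 0 0 0 0;-0.42 0 0 0 0 0 0;-0.46 0 0 0 0 0 0;-0.5 0 0 0 0 0 0"
}}

```text
time: 33.43
eef_pos: [0.4792, 0.1483, 0.0316]
tcp_rot: [-0.0, 0.742, 0.671, -0.0]
ft_force: [0.7, 4.0, 1.4]
finger_gap: 0.0001
grip_force: 1.7
```

Emit:
{"api": "arm_command", "payload": {
  "series": "-0.04 0 0 0 0 0 0;-0.08 0 0 0 0 0 0;-0.12 0 0 0 0 0 0;-0.16 0 0 0 0 0 0;-0.2 0 0 0 0 0 0;-0.24 0 0 0 0 0 0;-0.28 0 0 0 0 0 0;-0.32 0 0 0 0 0 0;-0.36 0 0 0 0 0 0;-0.38 0 0 0 0 0 0;-0.38 0 0 0 0 0 0"
}}

```text
time: 34.35
eef_pos: [0.4713, 0.0718, 0.0317]
tcp_rot: [0.0, 0.742, 0.67, -0.0]
ft_force: [-0.6, 0.2, -0.2]
finger_gap: -0.0002
grip_force: 0.0
```

Run:
```python
from h import *
s=sense();q=Q();print(s["eef_pos"],sxy(s["eef_pos"]),np.degrees(np.arctan2(q[1,1],q[0,1])),s["ft_force"])
```

```text
[0.4713173  0.07175953 0.03166868] [-0.0009  0.1054] -5.87512946325125 [-0.64423067  0.17151383 -0.21115829]
```

Emit:
{"api": "arm_command", "payload": {
  "series": "-0.03 0.003 0 0 0 0 0;-0.06 0.003 0 0 0 0 0;-0.08 0.003 0 0 0 0 0;-0.09 0.003 0 0 0 0 0;-0.095 0.003 0 0 0 0 0;-0.095 0.003 0 0 0 0 0"
}}

```text
time: 34.85
eef_pos: [0.4703, 0.0541, 0.0317]
tcp_rot: [0.0, 0.742, 0.671, -0.0]
ft_force: [-0.2, -0.3, -0.2]
finger_gap: 0.0002
grip_force: 0.2
```

Emit:
{"api": "arm_command", "payload": {
  "series": "-0.01 0 0 0 0 0 0;-0.015 0 0 0 0 0 0;-0.015 0 0 0 0 0 0"
}}

```text
time: 35.1
eef_pos: [0.4702, 0.0525, 0.0317]
tcp_rot: [-0.0, 0.741, 0.671, 0.0]
ft_force: [0.5, 6.1, -0.1]
finger_gap: -0.0002
grip_force: 2.9
```

Run:
```python
from h import *
s=sense();q=Q();print(s["eef_pos"],sxy(s["eef_pos"]),np.degrees(np.arctan2(q[1,1],q[0,1])),s["ft_force"])
```

```text
[0.47016372 0.05248647 0.03171447] [-0.0001  0.0861] -5.684447164455972 [ 0.46211434  6.13965013 -0.11623803]
```

Emit:
{"api": "arm_command", "payload": {
  "series": "-0.01 0 0 0 0 0 0;-0.02 0 0 0 0 0 0;-0.03 0 0 0 0 0 0;-0.03 0 0 0 0 0 0"
}}

```text
time: 35.43
eef_pos: [0.4706, 0.0519, 0.032]
tcp_rot: [-0.003, 0.739, 0.673, 0.003]
ft_force: [2.1, 25.9, 1.3]
finger_gap: 0.0001
grip_force: 13.0
```

Run:
```python
from h import *
s=sense();print(s["eef_pos"],sxy(s["eef_pos"]),s["ft_force"])
```

```text
[0.47061009 0.05190412 0.03197579] [0.0004 0.0856] [ 2.05253784 25.91473709  1.25362366]
```

Stop reached with 26 N and ~161 mm of travel. Rising to measure the mounts.

Emit:
{"api": "arm_command", "payload": {
  "series": "0.05 0 0 0 0 0 0.65;0.1 0 -0.1 0 0 0 0.65;0.1 0 -0.3 0 0 0 0.65;0.1 0 -0.5 0 0 0 0.65;0.1 0 -0.7 0 0 0 0.65;0.1 0 -0.9 0 0 0 0.65;0 0 -0.95 0 0 0 0.65;-0.1 0 -0.95 0 0 0 0.65;-0.1 0 -0.95 0 0 0 0.65;-0.1 0 -0.95 0 0 0 0.65;-0.1 0 -0.95 0 0 0 0.65;-0.1 0 -0.95 0 0 0 0.65"
}}

```text
time: 36.43
eef_pos: [0.4672, 0.0259, 0.2211]
tcp_rot: [-0.0, 0.742, 0.671, -0.001]
ft_force: [0.3, -0.1, -0.2]
finger_gap: 0.0552
grip_force: 0.0
```

```bash
cat >> h.py <<'E'
def bays(c,sh=-.0214,z=.037):
    for n,k in (("red",0),("green",1),("blue",2),("black",3)):
        p=BAY[k]+V*sh; uv=cylcent(c,p,z)[0]; r=findmount(c,n,uv,z,30)
        print(n,r and (round(r[1]/r[2],2),r[3].round(4),(sxy(r[3])-sxy(p)).round(4),go(r[3],.0505)))
E
python3 - <<'E'
from h import *
c=capture("wrist");s=sense();print(s["eef_pos"],s["dq"].round(2)); bays(c)
b=capture("side");m=masks_of(b,"tray_in")[0]["mask"];ys,xs=np.nonzero(m);print(onz(b,[(xs.mean(),ys.mean())],.008))
E
```

```text
[0.46722889 0.02599709 0.22107864] [-0. -0.  0. -0.  0.  0.  0.]
red (0.91, array([ 0.4533, -0.1203]), array([0.0004, 0.0002]), array([-0.734,  0.005,  0.853]))
green (0.92, array([ 0.4587, -0.0767]), array([ 0.0014, -0.0001]), array([-0.515,  0.01 ,  0.853]))
blue (0.92, array([ 0.4633, -0.0328]), array([ 0.0015, -0.0002]), array([-0.294,  0.011,  0.853]))
black (0.88, array([0.4692, 0.0156]), array([0.0026, 0.0044]), array([-0.05 ,  0.016,  0.853]))
[[0.46630715 0.41448924 0.008     ]]
```

Emit:
{"api": "arm_command", "payload": {
  "series": "-0.05 0.01 0.2 0 0 0 0.65;-0.05 0.012 0.4 0 0 0 0.65;-0.05 0.012 0.55 0 0 0 0.65;-0.05 0.012 0.7 0 0 0 0.65;-0.05 0.012 0.8 0 0 0 0.65;-0.05 0.012 0.852 0 0 0 0.65;-0.05 0.012 0.852 0 0 0 0.65;-0.05 0.012 0.852 0 0 0 0.2;-0.05 0.012 0.852 0 0 0 0.2;-0.05 0.012 0.852 0 0 0 0.2;-0.05 0.012 0.852 0 0 0 0.2;-0.05 0.012 0.852 0 0 0 0.2",
  "newtons": 40
}}

```text
time: 37.58
eef_pos: [0.4692, 0.0158, 0.052]
tcp_rot: [0.0, 0.742, 0.671, 0.001]
ft_force: [-0.2, 0.3, 2.2]
finger_gap: 0.0297
grip_force: 39.6
```

Emit:
{"api": "arm_command", "payload": {
  "series": "0 0 -0.15 0 0 0 0.2;0 0 -0.3 0 0 0 0.2;0 0 -0.45 0 0 0 0.2;0.15 0 -0.6 0 0 0 0.2;0.3 -0.05 -0.75 0 0 0 0.2;0.5 -0.1 -0.8 0 0 0 0.2;0.7 -0.15 -0.8 0 0 0 0.2;0.9 -0.2 -0.8 0 0 0 0.2;1 -0.22 -0.8 0 0 0 0.2;1 -0.22 -0.8 0 0 0 0.2;1 -0.22 -0.8 0 0 0 0.2;1 -0.22 -0.8 0 0 0 0.2"
}}

```text
time: 38.58
eef_pos: [0.4449, 0.2181, 0.2115]
tcp_rot: [0.0, 0.742, 0.671, -0.0]
ft_force: [0.0, -0.4, -0.6]
finger_gap: 0.0299
grip_force: 39.8
```

Emit:
{"api": "arm_command", "payload": {
  "series": "0.2 -0.05 0 0 0 0 0.2;0.4 -0.1 0 0 0 0 0.2;0.5 -0.12 0 0 0 0 0.2;0.5 -0.12 0 0 0 0 0.2;0.5 -0.12 0 0 0 0 0.2;0.5 -0.12 0 0 0 0 0.2"
}}

```text
time: 39.08
eef_pos: [0.4318, 0.3185, 0.2114]
tcp_rot: [0.0, 0.743, 0.67, -0.0]
ft_force: [-0.8, -1.3, -0.6]
finger_gap: 0.0296
grip_force: 39.8
```

```bash
cat >> h.py <<'E'
def tray(c,z=.012):
    f=c["frame"].astype(int); m=((f[...,0]>120)&(f[...,1]>90)&(f[...,2]<.45*f[...,0])&(f[...,0]<1.7*f[...,1])).astype(np.uint8)
    n,l,s,ce=cv2.connectedComponentsWithStats(m); i=1+s[1:,4].argmax()
    H=cv2.convexHull(max(cv2.findContours((l==i).astype(np.uint8),0,1)[0],key=len))
    W=onz(c,H.reshape(-1,2),z)[:,:2]; rc=cv2.minAreaRect((W*1000).astype(np.float32))
    return s[i],[np.round(x,2) for x in rc]
E
python3 - <<'E'
from h import *
c=capture("wrist");s=sense();print(s["eef_pos"],s["finger_gap"],s["grip_force"],s["dq"].round(2)); print(tray(c))
pickle.dump(c,open("t.pkl","wb"))
b=capture("side"); print(tray(b)); print([r["p"] for r in masks_of(c,"tray_in")])
E
```

```text
[0.43181675 0.31839297 0.21144533] 0.029831507369908413 39.76306200027466 [ 0. -0. -0. -0. -0.  0. -0.]
(array([  214,     3,   138,   144, 14247], dtype=int32), [array([469.57, 408.59]), array([119.82, 119.46]), np.float64(6.54)])
(array([ 246,  291,   57,   47, 2401], dtype=int32), [array([466.25, 413.24]), array([119.88, 124.42]), np.float64(6.68)])
[0.88]
```

Run:
```python
from h import *
for p in((.4960,.4418),(.4364,.4350),(.4432,.3754),(.5028,.3822)): print(go(p,.0187))
```

```text
[0.644 0.256 0.964]
[ 0.58  -0.037  0.964]
[0.287 0.028 0.964]
[0.352 0.321 0.964]
```

Emit:
{"api": "arm_command", "payload": {
  "series": "0.2 0.08 0 0 0 0 0.2;0.4 0.16 0 0 0 0 0.2;0.6 0.24 0.1 0 0 0 0.2;0.644 0.256 0.25 0 0 0 0.2;0.644 0.256 0.4 0 0 0 0.2;0.644 0.256 0.55 0 0 0 0.2;0.644 0.256 0.7 0 0 0 0.2;0.644 0.256 0.82 0 0 0 0.2;0.644 0.256 0.9 0 0 0 0.2;0.644 0.256 0.957 0 0 0 0.2;0.644 0.256 0.957 0 0 0 0.2;0.644 0.256 0.957 0 0 0 0.2"
}}

```text
time: 40.23
eef_pos: [0.4957, 0.4429, 0.0199]
tcp_rot: [0.0, 0.742, 0.67, -0.0]
ft_force: [0.4, 1.1, -0.4]
finger_gap: 0.0302
grip_force: 46.2
```

Emit:
{"api": "arm_command", "payload": {
  "series": "0 0 0 0 0 0 0.5;0 0 0 0 0 0 0.5;0 0 0 0 0 0 0.5;0 0 0 0 0 0 0.5;0 0 -0.2 0 0 0 0.5;0 0 -0.4 0 0 0 0.5;0 0 -0.6 0 0 0 0.5;-0.2 -0.06 -0.8 0 0 0 0.65;-0.4 -0.14 -0.96 0 0 0 0.65;-0.6 -0.22 -0.96 0 0 0 0.65;-0.644 -0.256 -0.96 0 0 0 0.65;-0.644 -0.256 -0.96 0 0 0 0.65"
}}

```text
time: 41.23
eef_pos: [0.4282, 0.3145, 0.2136]
tcp_rot: [-0.001, 0.743, 0.669, -0.001]
ft_force: [-0.7, -0.1, -1.3]
finger_gap: 0.0555
grip_force: 0.0
```

Emit:
{"api": "arm_command", "payload": {
  "series": "-0.2 0.04 0 0 0 0 0.65;-0.4 0.08 0 0 0 0 0.65;-0.6 0.13 0 0 0 0 0.65;-0.8 0.18 0 0 0 0 0.65;-1 0.21 0 0 0 0 0.65;-1 0.21 0 0 0 0 0.65;-1 0.21 0 0 0 0 0.65;-1 0.21 0 0 0 0 0.65"
}}

```text
time: 41.9
eef_pos: [0.4531, 0.1179, 0.2121]
tcp_rot: [-0.0, 0.742, 0.67, 0.0]
ft_force: [-0.0, 1.0, -0.5]
finger_gap: 0.055
grip_force: 0.0
```

Run:
```python
from h import *
c=capture("wrist");s=sense();print(s["eef_pos"],s["dq"].round(2)); bays(c)
b=capture("side"); print(tray(b)); p=(.4960,.4418);print(findmount(b,"black",cylcent(b,p,.004)[0],.004,12))
```

```text
[0.4530693  0.11856691 0.2119543 ] [-0.02  0.01 -0.   -0.    0.   -0.    0.  ]
red None
green (0.34, array([ 0.4591, -0.0652]), array([0.0007, 0.0114]), array([-0.912,  0.121,  0.807]))
blue (0.92, array([ 0.4641, -0.0334]), array([ 0.0024, -0.0006]), array([-0.751,  0.13 ,  0.807]))
black None
(array([ 246,  291,   57,   47, 2152], dtype=int32), [array([466.16, 413.22]), array([120.06, 124.42]), np.float64(6.68)])
(array([259.43959732, 323.05033557]), 149.0, 231.20578450825997, array([0.49457753, 0.44466598]))
```

Emit:
{"api": "arm_command", "payload": {
  "series": "-0.2 0.04 0 0 0 0 0.65;-0.4 0.08 0.05 0 0 0 0.65;-0.6 0.11 0.1 0 0 0 0.65;-0.75 0.127 0.25 0 0 0 0.65;-0.75 0.127 0.4 0 0 0 0.65;-0.75 0.127 0.55 0 0 0 0.65;-0.75 0.127 0.7 0 0 0 0.65;-0.75 0.127 0.8 0 0 0 0.65;-0.75 0.127 0.805 0 0 0 0.65;-0.75 0.127 0.805 0 0 0 0.65"
}}

```text
time: 42.83
eef_pos: [0.4629, -0.0335, 0.0501]
tcp_rot: [-0.001, 0.741, 0.671, -0.001]
ft_force: [0.0, 0.4, -0.0]
finger_gap: 0.0559
grip_force: 0.0
```

Emit:
{"api": "arm_command", "payload": {
  "series": "0 0 0 0 0 0 0.2;0 0 0 0 0 0 0.2;0 0 0 0 0 0 0.2;0 0 0 0 0 0 0.2;0 0 0 0 0 0 0.2;0 0 -0.15 0 0 0 0.2;0 0 -0.3 0 0 0 0.2;0 0 -0.45 0 0 0 0.2;0.15 -0.03 -0.6 0 0 0 0.2;0.35 -0.08 -0.75 0 0 0 0.2;0.55 -0.13 -0.8 0 0 0 0.2;0.75 -0.16 -0.8 0 0 0 0.2",
  "newtons": 40
}}

```text
time: 43.83
eef_pos: [0.447, 0.1106, 0.2134]
tcp_rot: [0.0, 0.742, 0.67, 0.002]
ft_force: [1.4, -0.2, -0.5]
finger_gap: 0.03
grip_force: 39.7
```

Emit:
{"api": "arm_command", "payload": {
  "series": "0.2 -0.04 0 0 0 0 0.2;0.4 -0.08 0 0 0 0 0.2;0.6 -0.13 0 0 0 0 0.2;0.8 -0.18 0 0 0 0 0.2;1 -0.2 0 0 0 0 0.2;1 -0.2 0 0 0 0 0.2;1 -0.2 0 0 0 0 0.2;1 -0.2 0 0 0 0 0.2"
}}

```text
time: 44.5
eef_pos: [0.4268, 0.3119, 0.2107]
tcp_rot: [0.0, 0.742, 0.671, -0.0]
ft_force: [-0.4, -1.1, -0.3]
finger_gap: 0.0298
grip_force: 39.7
```

Run:
```python
from h import *
c=capture("wrist");s=sense();print(s["eef_pos"],s["finger_gap"],s["dq"].round(2)); print(tray(c))
for p in((.4960,.4418),(.4364,.4350),(.4432,.3754),(.5028,.3822)): print(go(p,.0200))
r=findmount(c,"black",cylcent(c,(.496,.4418),.004)[0],.004,15); print(r)
```

```text
[0.42709434 0.31118371 0.21072451] 0.02986314735093735 [ 0.02 -0.01  0.    0.   -0.   -0.    0.  ]
(array([  218,     0,   138,   140, 13291], dtype=int32), [array([469.55, 408.57]), array([119.74, 119.38]), np.float64(6.58)])
[0.685 0.277 0.954]
[ 0.621 -0.016  0.954]
[0.328 0.048 0.954]
[0.392 0.341 0.954]
(array([314.95015221,  29.76236682]), 876.0, 1102.6206083521538, array([0.49690497, 0.4426043 ]))
```

Emit:
{"api": "arm_command", "payload": {
  "series": "0.2 0 0 0 0 0 0.2;0.4 -0.01 0 0 0 0 0.2;0.6 -0.016 0.1 0 0 0 0.2;0.621 -0.016 0.25 0 0 0 0.2;0.621 -0.016 0.4 0 0 0 0.2;0.621 -0.016 0.55 0 0 0 0.2;0.621 -0.016 0.7 0 0 0 0.2;0.621 -0.016 0.82 0 0 0 0.2;0.621 -0.016 0.9 0 0 0 0.2;0.621 -0.016 0.955 0 0 0 0.2;0.621 -0.016 0.955 0 0 0 0.2;0.621 -0.016 0.955 0 0 0 0.2"
}}

```text
time: 45.55
eef_pos: [0.4374, 0.435, 0.0197]
tcp_rot: [0.0, 0.742, 0.67, -0.0]
ft_force: [0.5, 0.2, -0.5]
finger_gap: 0.0296
grip_force: 48.2
```

Emit:
{"api": "arm_command", "payload": {
  "series": "0 0 0 0 0 0 0.47;0 0 0 0 0 0 0.47;0 0 0 0 0 0 0.47;0 0 0 0 0 0 0.47;0 0 -0.2 0 0 0 0.47;0 0 -0.4 0 0 0 0.47;0 0 -0.6 0 0 0 0.47;-0.2 0.03 -0.8 0 0 0 0.65;-0.4 0.07 -0.95 0 0 0 0.65;-0.6 0.1 -0.95 0 0 0 0.65;-0.8 0.14 -0.95 0 0 0 0.65;-1 0.18 -0.95 0 0 0 0.65"
}}

```text
time: 46.55
eef_pos: [0.4507, 0.2497, 0.2102]
tcp_rot: [-0.0, 0.741, 0.671, 0.001]
ft_force: [1.9, -0.2, 0.1]
finger_gap: 0.0554
grip_force: 0.0
```

Emit:
{"api": "arm_command", "payload": {
  "series": "-0.2 0.04 0 0 0 0 0.65;-0.4 0.08 0 0 0 0 0.65;-0.6 0.12 0 0 0 0 0.65;-0.8 0.15 0 0 0 0 0.65;-1 0.17 0 0 0 0 0.65;-1 0.17 0 0 0 0 0.65;-1 0.17 0 0 0 0 0.65;-1 0.17 0 0 0 0 0.65"
}}

```text
time: 47.22
eef_pos: [0.4645, 0.0487, 0.2091]
tcp_rot: [-0.0, 0.742, 0.67, 0.0]
ft_force: [0.2, 1.0, 0.8]
finger_gap: 0.0554
grip_force: 0.0
```

Run:
```python
from h import *
c=capture("wrist");s=sense();print(s["eef_pos"],s["dq"].round(2)); bays(c)
b=capture("side"); print(tray(b)); 
for n,p in(("black",(.4960,.4418)),("blue",(.4364,.435))):print(findmount(b,n,cylcent(b,p,.004)[0],.004,12))
```

```text
[0.46449365 0.04946972 0.20894488] [-0.02  0.01 -0.01 -0.    0.   -0.    0.  ]
red (0.88, array([ 0.4542, -0.1204]), array([0.0012, 0.0002]), array([-0.851,  0.033,  0.792]))
green (0.91, array([ 0.4596, -0.0769]), array([ 0.0023, -0.0002]), array([-0.632,  0.038,  0.792]))
blue None
black None
(array([ 246,  291,   57,   47, 1882], dtype=int32), [array([466.15, 413.29]), array([120.06, 124.55]), np.float64(6.68)])
(array([259.42111111, 323.03333333]), 150.0, 231.19197045755573, array([0.49462101, 0.44462347]))
(array([285.92781316, 321.37367304]), 157.0, 230.02864410728216, array([0.43681105, 0.43673826]))
```

Blue stands in the tray too. Green next.

Emit:
{"api": "arm_command", "payload": {
  "series": "-0.2 0.01 0 0 0 0 0.65;-0.4 0.02 0.05 0 0 0 0.65;-0.6 0.035 0.1 0 0 0 0.65;-0.632 0.035 0.25 0 0 0 0.65;-0.632 0.035 0.4 0 0 0 0.65;-0.632 0.035 0.55 0 0 0 0.65;-0.632 0.035 0.7 0 0 0 0.65;-0.632 0.035 0.785 0 0 0 0.65;-0.632 0.035 0.79 0 0 0 0.65;-0.632 0.035 0.79 0 0 0 0.65"
}}

```text
time: 48.15
eef_pos: [0.4585, -0.0771, 0.0502]
tcp_rot: [-0.001, 0.741, 0.671, -0.001]
ft_force: [-0.9, 0.3, -0.1]
finger_gap: 0.0558
grip_force: 0.0
```

Emit:
{"api": "arm_command", "payload": {
  "series": "0 0 0 0 0 0 0.2;0 0 0 0 0 0 0.2;0 0 0 0 0 0 0.2;0 0 0 0 0 0 0.2;0 0 0 0 0 0 0.2;0 0 -0.15 0 0 0 0.2;0 0 -0.3 0 0 0 0.2;0 0 -0.45 0 0 0 0.2;0.15 -0.03 -0.6 0 0 0 0.2;0.35 -0.08 -0.75 0 0 0 0.2;0.55 -0.13 -0.8 0 0 0 0.2;0.75 -0.16 -0.8 0 0 0 0.2",
  "newtons": 40
}}

```text
time: 49.15
eef_pos: [0.4427, 0.0655, 0.213]
tcp_rot: [0.0, 0.742, 0.67, 0.002]
ft_force: [0.7, 0.5, -1.2]
finger_gap: 0.0296
grip_force: 39.7
```

Emit:
{"api": "arm_command", "payload": {
  "series": "0.2 -0.04 0 0 0 0 0.2;0.4 -0.08 0 0 0 0 0.2;0.6 -0.13 0 0 0 0 0.2;0.8 -0.18 0 0 0 0 0.2;1 -0.2 0 0 0 0 0.2;1 -0.2 0 0 0 0 0.2;1 -0.2 0 0 0 0 0.2;1 -0.2 0 0 0 0 0.2"
}}

```text
time: 49.82
eef_pos: [0.4225, 0.2671, 0.2105]
tcp_rot: [0.0, 0.741, 0.671, 0.0]
ft_force: [-0.0, -1.3, -1.3]
finger_gap: 0.0299
grip_force: 39.7
```

Run:
```python
from h import *
c=capture("wrist");s=sense();print(s["eef_pos"],s["finger_gap"],s["dq"].round(2)); print(tray(c))
for p in((.4432,.3754),(.5028,.3822)): print(go(p,.0195))
for n,p in(("black",(.4960,.4418)),("blue",(.4364,.435))):print(findmount(c,n,cylcent(c,p,.004)[0],.004,15))
```

```text
[0.42269459 0.26642153 0.21055924] 0.029550422502242345 [ 0.02 -0.    0.    0.   -0.   -0.   -0.  ]
(array([ 223,    0,  136,   97, 9912], dtype=int32), [array([471.03, 395.41]), array([119.89,  94.19]), np.float64(6.49)])
[0.552 0.047 0.955]
[0.616 0.34  0.955]
None
(array([256.00056883,   5.48805461]), 293.0, 1149.2905518201414, array([0.43817493, 0.42506826]))
```

Emit:
{"api": "arm_command", "payload": {
  "series": "0.2 0.11 0 0 0 0 0.2;0.4 0.22 0 0 0 0 0.2;0.6 0.33 0.05 0 0 0 0.2;0.616 0.34 0.2 0 0 0 0.2;0.616 0.34 0.36 0 0 0 0.2;0.616 0.34 0.52 0 0 0 0.2;0.616 0.34 0.68 0 0 0 0.2;0.616 0.34 0.82 0 0 0 0.2;0.616 0.34 0.9 0 0 0 0.2;0.616 0.34 0.953 0 0 0 0.2;0.616 0.34 0.953 0 0 0 0.2;0.616 0.34 0.953 0 0 0 0.2"
}}

```text
time: 50.87
eef_pos: [0.5038, 0.382, 0.02]
tcp_rot: [0.0, 0.742, 0.67, 0.0]
ft_force: [-0.0, -0.8, 0.3]
finger_gap: 0.0294
grip_force: 47.9
```

Emit:
{"api": "arm_command", "payload": {
  "series": "0 0 0 0 0 0 0.47;0 0 0 0 0 0 0.47;0 0 0 0 0 0 0.47;0 0 0 0 0 0 0.47;0 0 -0.2 0 0 0 0.47;0 0 -0.4 0 0 0 0.47;0 0 -0.6 0 0 0 0.47;-0.2 -0.06 -0.8 0 0 0 0.65;-0.4 -0.12 -0.95 0 0 0 0.65;-0.6 -0.16 -0.95 0 0 0 0.65;-0.8 -0.2 -0.95 0 0 0 0.65;-1 -0.2 -0.95 0 0 0 0.65"
}}

```text
time: 51.87
eef_pos: [0.4448, 0.2053, 0.2101]
tcp_rot: [-0.0, 0.741, 0.671, 0.001]
ft_force: [1.3, -1.2, -0.5]
finger_gap: 0.0553
grip_force: 0.0
```

Emit:
{"api": "arm_command", "payload": {
  "series": "-0.2 0.04 0 0 0 0 0.65;-0.4 0.08 0 0 0 0 0.65;-0.6 0.12 0 0 0 0 0.65;-0.8 0.15 0 0 0 0 0.65;-1 0.17 0 0 0 0 0.65;-1 0.17 0 0 0 0 0.65;-1 0.17 0 0 0 0 0.65;-1 0.17 0 0 0 0 0.65"
}}

```text
time: 52.53
eef_pos: [0.4599, 0.0038, 0.2092]
tcp_rot: [-0.0, 0.742, 0.67, 0.0]
ft_force: [-0.7, -0.1, -0.6]
finger_gap: 0.0554
grip_force: 0.0
```

Run:
```python
from h import *
c=capture("wrist");s=sense();print(s["eef_pos"],s["dq"].round(2)); bays(c)
b=capture("side"); print(tray(b)); 
for n,p in(("black",(.4960,.4418)),("blue",(.4364,.435)),("green",(.5028,.3822))):print(n,findmount(b,n,cylcent(b,p,.004)[0],.004,12))
```

```text
[0.45988395 0.00467085 0.20905475] [-0.02  0.01 -0.   -0.    0.   -0.    0.  ]
red (0.92, array([ 0.4542, -0.1204]), array([0.0013, 0.0002]), array([-0.625,  0.034,  0.792]))
green None
blue None
black None
(array([ 246,  291,   57,   47, 1648], dtype=int32), [array([466.16, 413.22]), array([120.06, 124.42]), np.float64(6.68)])
black (array([259.39072848, 323.07064018]), 151.0, 231.22253839322366, array([0.49468057, 0.44472657]))
blue (array([285.92781316, 321.37367304]), 157.0, 230.02864410728216, array([0.43681105, 0.43673826]))
green (array([257.35099338, 300.68211921]), 151.0, 213.0040576159954, array([0.50358178, 0.38326991]))
```

Emit:
{"api": "arm_command", "payload": {
  "series": "-0.2 0.01 0 0 0 0 0.65;-0.4 0.02 0.05 0 0 0 0.65;-0.6 0.032 0.1 0 0 0 0.65;-0.625 0.032 0.25 0 0 0 0.65;-0.625 0.032 0.4 0 0 0 0.65;-0.625 0.032 0.55 0 0 0 0.65;-0.625 0.032 0.7 0 0 0 0.65;-0.625 0.032 0.785 0 0 0 0.65;-0.625 0.032 0.79 0 0 0 0.65;-0.625 0.032 0.79 0 0 0 0.65"
}}

```text
time: 53.47
eef_pos: [0.4535, -0.1203, 0.0504]
tcp_rot: [-0.001, 0.741, 0.671, -0.001]
ft_force: [0.1, -0.4, 0.9]
finger_gap: 0.0555
grip_force: 0.0
```

Emit:
{"api": "arm_command", "payload": {
  "series": "0 0 0 0 0 0 0.2;0 0 0 0 0 0 0.2;0 0 0 0 0 0 0.2;0 0 0 0 0 0 0.2;0 0 0 0 0 0 0.2;0 0 -0.15 0 0 0 0.2;0 0 -0.3 0 0 0 0.2;0 0 -0.45 0 0 0 0.2;0.15 -0.03 -0.6 0 0 0 0.2;0.35 -0.08 -0.75 0 0 0 0.2;0.55 -0.13 -0.8 0 0 0 0.2;0.75 -0.16 -0.8 0 0 0 0.2",
  "newtons": 40
}}

```text
time: 54.47
eef_pos: [0.4376, 0.0219, 0.2126]
tcp_rot: [0.001, 0.742, 0.67, 0.002]
ft_force: [0.4, 0.5, -0.9]
finger_gap: 0.0301
grip_force: 39.7
```

Emit:
{"api": "arm_command", "payload": {
  "series": "0.2 -0.04 0 0 0 0 0.2;0.4 -0.08 0 0 0 0 0.2;0.6 -0.13 0 0 0 0 0.2;0.8 -0.15 0 0 0 0 0.2;1 -0.15 0 0 0 0 0.2;1 -0.15 0 0 0 0 0.2;1 -0.15 0 0 0 0 0.2;1 -0.15 0 0 0 0 0.2"
}}

```text
time: 55.13
eef_pos: [0.4274, 0.2226, 0.2103]
tcp_rot: [0.0, 0.742, 0.671, -0.0]
ft_force: [-0.0, -0.1, -0.4]
finger_gap: 0.0295
grip_force: 39.7
```

Run:
```python
from h import *
c=capture("side");s=sense();print(s["eef_pos"],s["finger_gap"],s["dq"].round(2)); print(tray(c))
print(go((.4432,.3754),.0195))
for n,p in(("black",(.4960,.4418)),("blue",(.4364,.435)),("green",(.5028,.3822))):print(n,findmount(c,n,cylcent(c,p,.004)[0],.004,12)[3])
```

```text
[0.42751058 0.22194156 0.21040512] 0.029596451875633128 [ 0.02 -0.01  0.    0.   -0.   -0.   -0.  ]
(array([ 246,  291,   57,   47, 1667], dtype=int32), [array([466.17, 413.25]), array([120.11, 124.29]), np.float64(6.59)])
[0.772 0.    0.954]
black [0.49460287 0.44460828]
blue [0.43681105 0.43673826]
green [0.50358178 0.38326991]
```

Emit:
{"api": "arm_command", "payload": {
  "series": "0.2 0 0 0 0 0 0.2;0.4 0 0 0 0 0 0.2;0.6 0 0 0 0 0 0.2;0.77 0 0.05 0 0 0 0.2;0.77 0 0.2 0 0 0 0.2;0.77 0 0.36 0 0 0 0.2;0.77 0 0.52 0 0 0 0.2;0.77 0 0.68 0 0 0 0.2;0.77 0 0.82 0 0 0 0.2;0.77 0 0.92 0 0 0 0.2;0.77 0 0.953 0 0 0 0.2;0.77 0 0.953 0 0 0 0.2"
}}

```text
time: 56.18
eef_pos: [0.4437, 0.374, 0.0193]
tcp_rot: [-0.0, 0.743, 0.67, -0.001]
ft_force: [-0.2, -0.9, -0.7]
finger_gap: 0.0295
grip_force: 43.6
```

Emit:
{"api": "arm_command", "payload": {
  "series": "0 0 0 0 0 0 0.2;0 0 0 0 0 0 0.45;0 0 0 0 0 0 0.45;0 0 0 0 0 0 0.45;0 0 0 0 0 0 0.45;0 0 -0.2 0 0 0 0.45;0 0 -0.4 0 0 0 0.45;0 0 -0.6 0 0 0 0.45;0 0 -0.8 0 0 0 0.65;-0.2 0 -0.95 0 0 0 0.65;-0.3 0 -0.95 0 0 0 0.65;-0.3 0 -0.95 0 0 0 0.65"
}}

```text
time: 57.18
eef_pos: [0.4375, 0.312, 0.2123]
tcp_rot: [-0.0, 0.743, 0.669, 0.001]
ft_force: [-1.0, -0.9, -0.6]
finger_gap: 0.0555
grip_force: 0.0
```

Run:
```python
from h import *
w=capture("wrist");b=capture("side");s=sense();print(s["eef_pos"]); print(tray(w),tray(b))
T=np.array([.4696,.4086]);ex=np.array([.9934,.1149]);ey=np.array([-.1149,.9934])
for n,p in(("black",(.4960,.4418)),("blue",(.4364,.435)),("green",(.5028,.3822)),("red",(.4432,.3754))):
    for c in(w,b):
        r=findmount(c,n,cylcent(c,p,.004)[0],.004,14)
        if r: d=r[3]-T; print(n,round(r[1]/r[2],2),r[3].round(4),(d@ex).round(4),(d@ey).round(4))
# insert visible on each top (brightness at top-face centre) 
for p in((.4960,.4418),(.4364,.435),(.5028,.3822),(.4432,.3754)):
    u=proj(w,[np.r_[p,.028]])[0].astype(int); v=proj(b,[np.r_[p,.028]])[0].round().astype(int); print(u,w["frame"][u[1],u[0]] if 0<=u[1]<384 else None,b["frame"][v[1],v[0]])
```

```text
[0.43715417 0.31614989 0.21043975]
(array([  207,     0,   139,   142, 10503], dtype=int32), [array([469.57, 408.54]), array([119.88, 119.47]), np.float64(6.62)]) (array([ 246,  291,   57,   47, 1475], dtype=int32), [array([466.16, 413.22]), array([120.06, 124.42]), np.float64(6.68)])
black 0.85 [0.4978 0.4427] 0.0319 0.0306
black 0.64 [0.4946 0.4446] 0.029 0.0329
blue 0.88 [0.4392 0.4364] -0.027 0.0311
blue 0.68 [0.4368 0.4368] -0.0293 0.0318
green 0.72 [0.4748 0.3717] 0.0009 -0.0373
red 0.94 [0.4448 0.3765] -0.0283 -0.0291
red 0.87 [0.4429 0.3762] -0.0302 -0.0291
[303  30] [216 217 220] [147 152 152]
[241  44] [241 147  92] [192 104  63]
[314  93] [249 230  13] [216 180   0]
[254 107] [242 244 243] [197 199 196]
```

Run:
```python
from h import *
w=capture("wrist");b=capture("side");a=capture("scene")
for c in(w,b,a):
    f=c["frame"].astype(int); m=COL["green"](f[...,0],f[...,1],f[...,2]).astype(np.uint8)
    n,l,s,ce=cv2.connectedComponentsWithStats(m)
    for i in range(1,n):
        if s[i,4]>15:
            p=mountxy(c,ce[i],.004); q=mountxy(c,ce[i],0); print(c["shot"],s[i],ce[i].round(1),"tray",p.round(3))
    print([(round(r["p"],2),(np.array(r["rect"])*[512,384,512,384]).round()) for r in recognise(c,"mount2")])
```

```text
41 [275  96  31  31 571] [289.7 110.8] tray [0.476 0.373]
[(0.93, array([287.,  14.,  34.,  41.])), (0.8, array([240.,  92.,  35.,  35.])), (0.75, array([274.,  95.,  32.,  32.])), (0.61, array([229.,  29.,  34.,  35.]))]
42 [264 290  13  16 128] [270.3 298. ] tray [0.474 0.374]
[(0.67, array([254., 316.,  13.,  13.])), (0.63, array([263., 288.,  17.,  21.])), (0.59, array([278., 295.,  16.,  13.])), (0.45, array([276., 315.,  18.,  17.]))]
43 [103   0  16  14 143] [110.    6.8] tray [1.685 4.025]
43 [174 166   8   8  41] [177.9 169.8] tray [0.474 0.369]
[(0.64, array([171., 155.,   7.,   9.])), (0.42, array([174., 162.,  13.,  13.]))]
```

Run:
```python
from h import *
w=capture("wrist"); f=w["frame"].astype(int)
hsv=cv2.cvtColor(w["frame"],cv2.COLOR_RGB2HSV).astype(int)
for y in range(88,134):
    s=""
    for x in range(234,326):
        r,g,b=f[y,x]; h,sa,v=hsv[y,x]
        s+= "." if (sa>120 and 20<=h<=34 and v>150) else "," if (sa>120 and 18<=h<=36) else "G" if (36<h<90 and sa>80) else "R" if ((h<10 or h>170) and sa>120) else "#" if v<60 else "w" if (v>200 and sa<60) else "o"
    print(s)
```

```text
............................................................................................
............................................................................................
............................................................................................
............................................................................................
............................................................................................
............................................................................................
........................o,..................................................................
...................,ooRRRRRoo,..............................................................
.................oRRRRRRRRRRRRRo.....................,GGGGGGG,..............................
................RRRRRRRRRRRRRRRRR................,GGGGGGGGGGGGGG............................
..............oRRRRRRRRRRRRRRRRRRRo............,GGGGGGGGGGGGGGGGGG..........................
.......,,,,,,RRRRRRRRRRRRRRRRRRRRRRo.........,GGGGGGGGGGGGGGGGGGGGG..........
[... 2477 characters left out ...]
,,,,,,GGGGGGGGGGGGGGG............................
.......,,.........................,,,,,,,,,,,,...,,GGGGGGGGGG.............................oo
.....................................................................................oooowww
.................................................................................ooowwwwwwww
............................................................................oooowwwwwwwwwwww
.......................................................................oooowwwwwwwwwwwwwwwww
..................................................................ooooowwwwwwwwwwwwwwwwwwwww
..............................................................oooowwwwwwwwwwwwwwwwwwwwwwwwww
```

All four stand face up inside the tray. Green was knocked towards red but is upright with its insert up. Handing in.

```bash
python3 -c "
from plant import *
print(close_job())"
```

```text
the job is handed in; nothing more can be done
None
```

I finished every step in the order asked and handed it in at about 57 s: all four mounts stand face up in the tray, the carriage is at its loading stop and the knob is at rest. I haven't seen the judgement. Green was knocked over beside red after placing but stayed upright, and I viewed 16 pictures where the limit was 14.

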